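# Index the die ring to its mark and lock it

### The job

Set the press's die ring on the setting fixture: lift the wooden stick off the bolt's rails and lay it flat in the blue tray, then turn the ring, pushing at its rim where the lugs give a hold, until one of its two notches faces the red mark, leaving it down on its spigot. Then slide the red-handled bolt fully home into that notch and press the green button to log the setting. Do not knock the ring lamp above the die ring (reach in under it with a tilted tool) or shove the tape roll, pliers or screwdriver about.

Things in the scene. Friction and masses are not known exactly. Their poses are not given: they have to be found in the camera images.
- fixture: green fixture fixed on the bench, base plate 225 x 180 mm, top 12 mm above the bench. Origin: on the bench, on the axis of the steel spigot (27 mm dia, top at z 48 mm) on which the die ring turns. Local +y runs along the lock bolt, away from the spigot; local +x points to the lamp post (16 mm dia, 121 mm from the spigot) at the back.
- rails (a point): middle of the two rails beside the bolt, level with their tops, 28 mm above the bench: outer faces 24 mm either side of the bolt's line, from fixture local y 201 to 283 mm, on a strip of base 60 mm wide. Two bolt guides, 37 mm wide and up to 42 mm high, stand at local y 100 to 118 and 185 to 201 mm.
- ring_lamp: black ring lamp fixed level over the spigot, not to be knocked: open ring, inner radius 86, outer 100 mm, underside 190 and top 210 mm above the bench, on a post at the back. Origin and axes as the fixture's. A hand pointing straight down does not fit past it to the die ring: reach in under its near side with the hand leaning 30 to 40 degrees back towards the robot.
- die_ring: loose grey steel ring, about 0.5 kg, flat on the fixture, its 30 mm bore round the spigot (1.7 mm play); turns when pushed and stops when the push stops. 110 mm dia, from 12 to 30 mm above the bench; six rim lugs, 14 mm wide, reach to 70 mm radius. Origin: centre of underside; z up; notches at local +x and -x, lugs at 30, 90, 150, 210, 270, 330 degrees.
- notch_a (a point): middle of the mouth of the notch on the die ring's local +x side, at its rim, 55 mm from its axis, half way up its thickness. Each notch is 16 mm wide, 19 mm deep and passes right through; a yellow patch on the ring's top face lies inward of it.
- notch_b (a point): the same point of the other notch, on the die ring's local -x side; the two notches are alike and either will do.
- mark (a point): the place where a notch's mouth must come: 55 mm from the spigot's axis along the bolt's line (fixture local +y), 21 mm above the bench. Shown by a red line on the base and on top of the bolt guide beside it.
- lock_bolt (a joint): travel of the lock bolt towards the spigot: 0 drawn back, 0.042 m fully home in the notch; it has about 3 N of friction and stays where it is left. It has a 10 mm round rod with a tapered nose, 84 mm from the spigot's axis when drawn back and 42 mm when home.
- bolt_handle (a point): top centre of the bolt's red upright handle, 72 mm above the bench; the handle is 26 mm wide, 12 mm thick along the bolt's travel and stands from 14 to 72 mm above the bench. It moves with the bolt (fixture local -y is towards home); push its outer face.
- push_stick: hardwood stick, 21 x 170 x 19 mm, 50 g, long along its local y. Origin: centre of its underside. It lies loose and level across the two rails, underside 28 mm above the bench, between the bolt's guide and its handle, and keeps the bolt from going home.
- tool_tray: blue open tray fixed on the bench, 240 (local x) x 150 (local y) x 22 mm high, walls and floor 5 mm thick. Origin: centre of its underside.
- log_button (a joint): travel of the green button: 0 released, 0.006 m fully pressed, springs back; 5 N presses it right down.
- log_button_top (a point): centre of the green button's top (28 mm dia) on a grey control box 85 x 75 x 34 mm fixed on the bench; pressed straight down.
- tape_roll: roll of tape, 104 mm dia, 25 mm high, lying flat on the bench; bystander. Origin: centre of its underside.
- pliers: blue-handled pliers, 45 x 194 x 12 mm, lying near the bench's front edge; bystander. Origin: centre of the underside.
- screwdriver: screwdriver with a red handle, 199 mm long, lying to the left; bystander. Origin: centre of the underside.

How it is judged:
On the way, in this order (a step that is already met when the one before it is completed fails the run):
1. the stick lies flat in the blue tray, let go (x of push_stick in the frame of tool_tray between -0.06 and 0.06 m and y of push_stick in the frame of tool_tray between -0.06 and 0.06 m and z of push_stick in the frame of tool_tray below 0.014 m and angle between push_stick's own z axis and vertical below 0.06 rad and contact force between the fingers and push_stick below 0.3 N), for 0.2 s.
2. the die ring has a notch facing the red mark (within 5 mm at the rim) (horizontal distance between any of notch_a, notch_b and mark below 0.005 m), for 0.3 s.
3. the bolt is home in that notch (horizontal distance between any of notch_a, notch_b and mark below 0.005 m and value of joint lock_bolt above 0.038 m), for 0.2 s.
4. the green button is pressed down (value of joint log_button above 0.004 m), for 0.05 s.
At the end, for the whole second after the job is handed in: The stick lies flat in the blue tray; the die ring lies flat on the fixture with a notch within 5 mm of the red mark's line; the bolt is at least 38 mm home in the notch (of 42 mm); the button has been pressed after that and released; everything is at rest (all of step 3 and x of push_stick in the frame of tool_tray between -0.06 and 0.06 m and y of push_stick in the frame of tool_tray between -0.06 and 0.06 m and z of push_stick in the frame of tool_tray below 0.014 m and angle between push_stick's own z axis and vertical below 0.06 rad and value of joint log_button below 0.002 m and z of die_ring in the frame of fixture below 0.016 m and angle between die_ring's own z axis and vertical below 0.05 rad and linear speed of each of die_ring, push_stick below 0.02 m/s); the robot touches nothing.
It fails at once if the ring lamp is knocked (more than 15 N) (contact force between ring_lamp and anything else above 15 N).
It fails at once if the die ring is lifted off the fixture (more than 15 mm) (z of die_ring in the frame of fixture above 0.027 m).
It fails at once if a bystander is pushed more than 30 mm (distance of any of tape_roll, pliers, screwdriver from where it was at the start of the episode above 0.03 m).
It also fails if it takes over 72 s, if anything falls off the work surface, if the arm or the gripper's body presses on something with over 40 N, if the wrist force passes 120 N, or if a joint passes its speed limit or range.

### The arm

A 6-joint arm with a two-finger parallel gripper is mounted at the origin on a cart in front of the work surface, level with it; the furniture and walls round the work are solid. World frame = base frame: x ahead of the robot, y to its left, z up, the work surface at z = 0. Lengths are in m, angles in rad, forces in N, time in s.
With the tool pointing down it reaches from about 0.225 to 0.725 m from the base axis. Payload 3.1 kg.
Tool frame: the origin (TCP) lies between the finger pads; the fingertips stand 22 mm ahead of it and the grasp point (between the pads) lies 3 mm ahead of it (env.nose_length is the distance from the TCP to the fingertips, in m); y points along the fingers, z is the direction in which the jaws open and shut, and the axes are right-handed (so a half turn about y gives the same grasp; the last joint's range is limited). The gripper opens to 85 mm and grips with 20 to 120 N. Pads are 22 mm wide; open, the fingers measure 114 mm over their backs; the gripper's body (76 mm by 85 mm) begins 54 mm behind the grasp point. The pads swing forward as they close: fully open they stand 13 mm farther back than shut.
Start: joints at [1.116, 0.048, 0.099, 1.622, 0, 1.443], TCP at [0.169, 0.497, 0.253] pointing down, gripper open.
Joint ranges: [-2.91, 2.91], [-0.99, 1.94], [-1.21, 1.42], [-2.12, 2.29], [-1.49, 1.47], [-3.14, 3.14]. Speed limits (rad/s): [2.79, 2.79, 3.14, 3.14, 3.14, 3.14].

### API

Orientations are given as a rotation vector (axis times angle).
In Python, from bench import env gives the robot as it stands.
- The arm moves only by the tool servo_tool, never from a script. Its argument "moves" is a list that holds one entry, the list of rows, each a list of 7 numbers: the finger opening in mm, from 0 to 85.4, then the shift along the tool's x, y, z in mm, then the turn, a rotation vector about the tool's x, y, z in rad. A call has 1 to 12 rows; each row shifts and turns the commanded pose from where the row before left it, along the tool's axes as they then stand; what a row does not reach is not made up. A row lasts 1/12 s, in which the tool goes at most 41.7 mm and 7.16 degrees, less where a joint would pass 70% of its speed; a pose out of reach is approached as far as the arm can. A call with a gripper value outside its range is refused whole. The fingers move at their own pace and stop on an object; the grip force is fixed at half the most. Time passes only in rows, so rows that do not move let the fingers close. It gives the time, the measured TCP pose, the force and the opening at its end, in the units of the state.
- env.get_obs(): the state, without advancing time (a new reading comes with each control period).
- env.camera(name): name is "scene" or "side" or "wrist"; returns a dict with "img" (384x512x3 uint8, red, green, blue), "z_map" (384x512 float32, m along the optical axis (not along the pixel's ray), 0 where there is no reading), "camera_matrix" (3x3 intrinsics, pixels), "rvec" (rotation vector, rad) and "tvec" (3), from world to camera coordinates, as OpenCV has them. Camera axes: x right, y down, z forward; pixel columns grow to the right and rows downward; lengths in m; the calibration is good to about 2 mm. A picture is of the moment at which its call begins.
- env.finish_job(): hands the job in, once; it reports no verdict.
The state is a dict: "time": time; "joint_positions": joint angles; "joint_velocities": joint speeds; "joint_efforts": joint torques, N m; "position": TCP position; "tool_rot": TCP orientation; "wrist_force": force on the tool from outside, world axes, zero at the start; "ft_torque": the same for the moment, N m; "gripper_width": opening from 0.0 (shut) to 1.0 (fully open).
Only numpy, scipy, OpenCV 4.12 (cv2) and the standard library are available. Lean on these libraries where they do the work, as an engineer would, in place of code of your own. Each camera call takes 0.05 s, during which the arm holds its last target.

## Working session

There is one attempt and no reset: what is moved stays moved. The work goes in short steps, Python scripts to look and compute and a tool call to move; the robot and the scene stay as the last step left them, time stands still between calls to the robot, and variables do not carry over. Pictures are saved under pics/ and viewed, and the job is handed in when it is done.

Besides the shell and the picture viewer there is one more tool, called after "Call:" as name([rows], argument=value, ...), one row to a line, values as JSON. servo_tool: Moves the arm, as the interface text tells. Its arguments: {"type":"object","properties":{"moves":{"type":"array","items":{"type":"array","items":{"type":"array","items":{"type":"number"}}}}},"required":["moves"]}

```bash
ls; mkdir -p pics
cat > h.py <<'E'
import numpy as np, cv2
from bench import env
from scipy.spatial.transform import Rotation as R
def snap(n,f):
    c=env.camera(n); cv2.imwrite('pics/'+f,cv2.cvtColor(c['img'],cv2.COLOR_RGB2BGR)); np.savez('pics/'+f+'.npz',**c); return c
def load(f): return dict(np.load('pics/'+f+'.npz'))
def ray(c,u,v):
    Rm=cv2.Rodrigues(np.array(c['rvec'],float))[0]; t=np.array(c['tvec'],float).ravel()
    d=np.linalg.inv(c['camera_matrix'])@np.array([u,v,1.]); return -Rm.T@t, Rm.T@d
def onplane(c,u,v,z):
    o,d=ray(c,u,v); return o+d*(z-o[2])/d[2]
def proj(c,p):
    return cv2.projectPoints(np.array(p,float).reshape(-1,3),c['rvec'],c['tvec'],c['camera_matrix'],None)[0].reshape(-1,2)
def cloud(c):
    z=c['z_map']; Rm=cv2.Rodrigues(np.array(c['rvec'],float))[0]; t=np.array(c['tvec'],float).ravel()
    v,u=np.indices(z.shape); d=np.stack([u,v,np.ones_like(u)],-1)@np.linalg.inv(c['camera_matrix']).T
    P=(d*z[...,None]-t)@Rm; P[z==0]=np.nan; return P
E
python3 - <<'E'
from h import *
o=env.get_obs(); print(o, env.nose_length)
for n in ['scene','side','wrist']:
    c=snap(n,n+'0.png'); print(n,ray(c,256,192))
E
```

```text
pics
{'time': 0.0, 'joint_positions': array([ 1.11619267e+00,  4.87335567e-02,  9.75666336e-02,  1.62199196e+00,
       -1.97359745e-05,  1.44298420e+00]), 'joint_velocities': array([-5.43866823e-04,  1.51790153e-04,  1.35895052e-03,  1.59629678e-03,
       -7.63868600e-04,  3.04867141e-05]), 'joint_efforts': array([-2.18248347e-04, -3.38789928e+01,  3.20012641e+01,  2.04888411e-02,
       -1.02787208e-04,  6.38110791e-06]), 'position': array([0.16830052, 0.4966937 , 0.2521104 ]), 'tool_rot': array([-1.55781272,  0.25705471, -0.2560148 ]), 'wrist_force': array([-0.1232596 ,  0.22191188, -0.07688882]), 'ft_torque': array([-0.01167745, -0.01904657, -0.02477335]), 'gripper_width': 0.9995820390996603} 0.022
scene (array([-0.45764059, -0.6196315 ,  0.71736282]), array([ 0.74415629,  0.50014273, -0.44368978]))
side (array([0.70689996, 1.06436081, 0.64788239]), array([-0.16403559, -0.84602944, -0.50727738]))
wrist (array([0.09795218, 0.52004224, 0.37148936]), array([ 0.28241577, -0.09725901, -0.95438947]))
```

View pics/scene0.png

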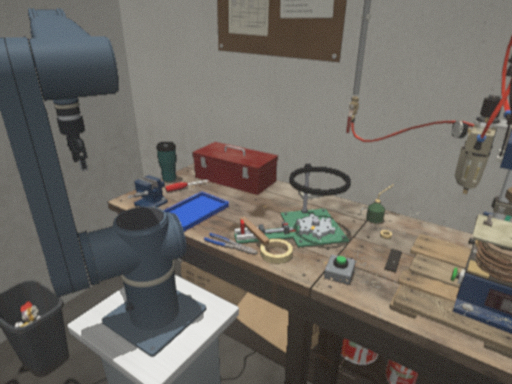

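View pics/side0.png

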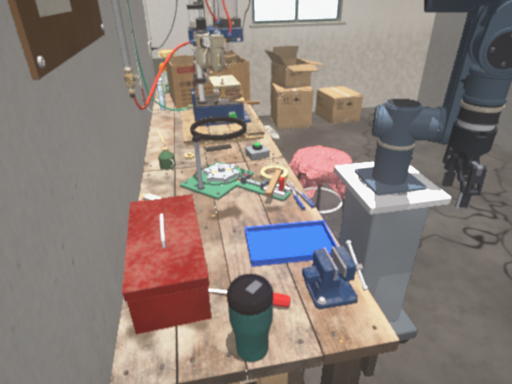

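View pics/wrist0.png

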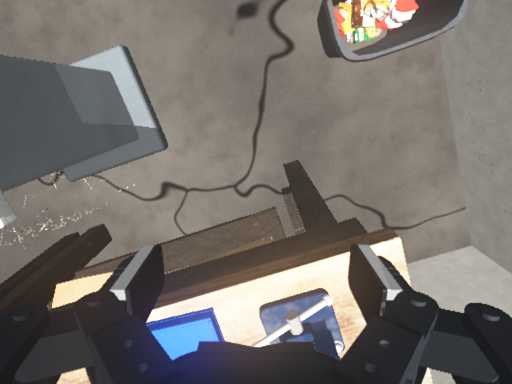

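The scene view shows the tray at about (200,211), the stick across the bolt at (253,232), the die ring at (317,226) under the lamp at (320,180), the button at (341,261) and the tape at (277,250). The side view shows the same things smaller. Next I'll zoom in and build a coarse top-down map.

Run:
```python
from h import *
# orthographic top view from both cams, 0.15<x<0.9, -0.5<y<0.6 ; 1.5mm/px
for f in ['scene0.png','side0.png']:
    c=load(f);P=cloud(c)
    im=c['img']
    W,H=800,600
    out=np.zeros((H,W,3),np.uint8)
    m=(P[...,2]>-0.01)&(P[...,2]<0.15)
    p=P[m];k=im[m]
    u=((0.55-p[:,1])/1.1*W).astype(int);v=((0.85-p[:,0])/0.825*H).astype(int)
    ok=(u>=1)&(u<W-1)&(v>=1)&(v<H-1)
    for du in(-1,0,1):
        for dv in (-1,0,1): out[v[ok]+dv,u[ok]+du]=k[ok]
    cv2.imwrite('pics/top_'+f,out[...,::-1])
c=load('scene0.png');cr=c['img'][185:290,140:370]
cv2.imwrite('pics/crop_scene0.png',cv2.resize(cr,None,fx=3.45,fy=3.45,interpolation=cv2.INTER_CUBIC)[...,::-1])
# centres
P=cloud(c);hsv=cv2.cvtColor(c['img'],cv2.COLOR_RGB2HSV)
def blob(lo,hi,name,roi):
    for f in ['scene0.png','side0.png']:
        c=load(f);P=cloud(c);hsv=cv2.cvtColor(c['img'],cv2.COLOR_RGB2HSV)
        m=cv2.inRange(hsv,lo,hi)>0
        m&=(P[...,0]>roi[0])&(P[...,0]<roi[1])&(P[...,1]>roi[2])&(P[...,1]<roi[3])&(P[...,2]<0.15)&(P[...,2]>0)
        q=P[m]
        if len(q): print(name,f,len(q),np.median(q,0).round(3),q.min(0).round(3),q.max(0).round(3))
blob((105,150,60),(125,255,255),'blue',(0,1,-.6,.6))
blob((55,120,60),(75,255,255),'green',(0,1,-.6,.6))
blob((0,180,100),(6,255,255),'red',(0,.7,-.6,.6))
```

```text
blue scene0.png 949 [0.475 0.283 0.008] [0.335 0.114 0.002] [0.584 0.365 0.028]
blue side0.png 2891 [0.472 0.285 0.004] [0.342 0.07  0.   ] [0.586 0.447 0.095]
green scene0.png 35 [ 0.425 -0.325  0.057] [ 0.417 -0.335  0.051] [ 0.434 -0.313  0.06 ]
green side0.png 20 [ 0.439 -0.322  0.056] [ 0.425 -0.599  0.051] [ 0.506 -0.304  0.098]
red scene0.png 6 [0.527 0.478 0.024] [0.413 0.021 0.017] [0.56  0.497 0.074]
red side0.png 20 [0.546 0.509 0.02 ] [0.418 0.035 0.016] [0.558 0.516 0.072]
```

View pics/crop_scene0.png

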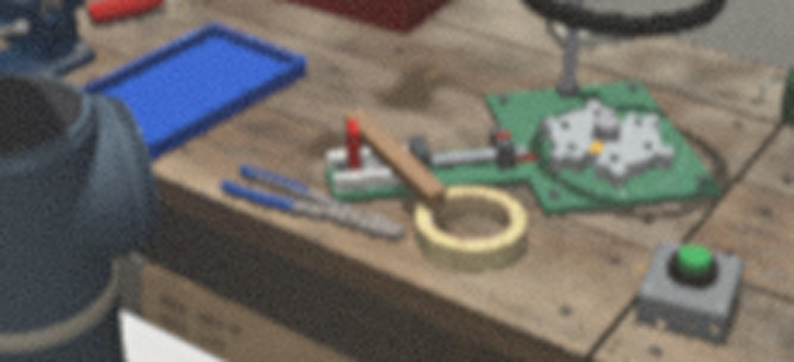

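View pics/top_scene0.png

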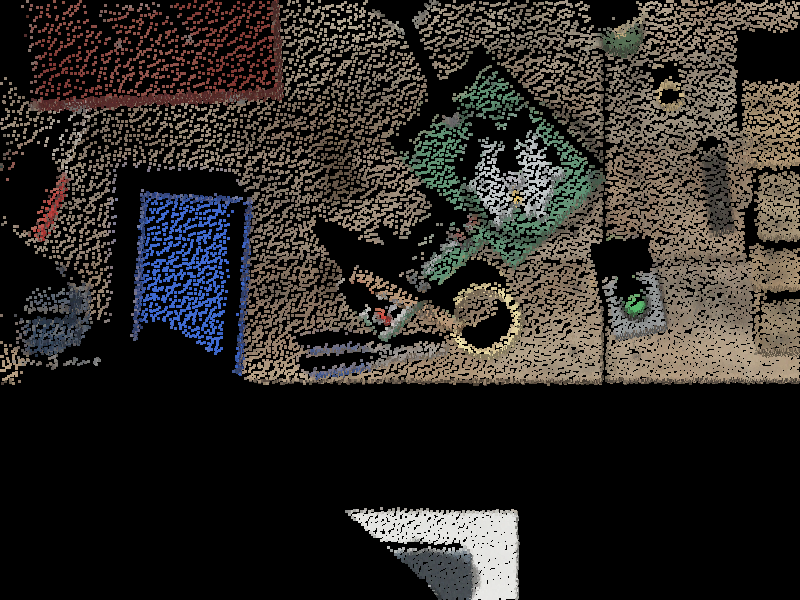

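View pics/top_side0.png

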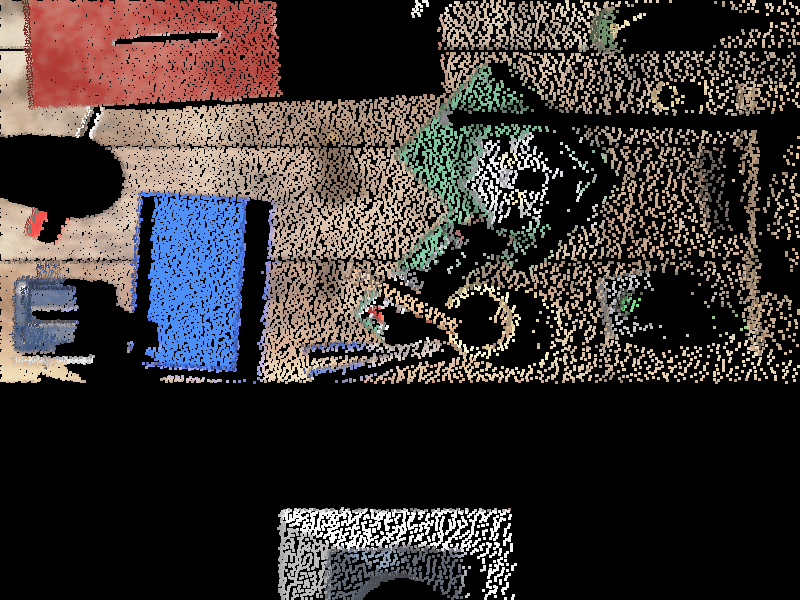

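```bash
cat >> h.py <<'E'
def pose():
    o=env.get_obs(); return np.array(o['position']), R.from_rotvec(o['tool_rot']), o
def plan(p,Rt,step=30,ang=0.1):
    """rotate-first then translate plan numbers"""
    p0,R0,o=pose(); rv=(R0.inv()*Rt).as_rotvec(); n=max(1,int(np.ceil(np.linalg.norm(rv)/ang)))
    d=np.array(p)-p0; t=Rt.inv().apply(d)*1000; m=max(1,int(np.ceil(np.linalg.norm(t)/step)))
    print('rot rows',n,(rv/n).round(4),'| then trans rows',m,(t/m).round(2),'| trans in old frame',(R0.inv().apply(d)*1000).round(1))
def Rfrom(y,z):
    y=np.array(y,float);y/=np.linalg.norm(y);z=np.array(z,float);z-=y*(z@y);z/=np.linalg.norm(z)
    return R.from_matrix(np.stack([np.cross(y,z),y,z],1))
E
python3 - <<'E'
from h import *
p,r,o=pose(); print(r.as_matrix().round(3)); c=load('wrist0.png'); print(c['camera_matrix'])
Rc=cv2.Rodrigues(c['rvec'])[0]; o_,d=ray(c,256,192)
print('cam pos in tool',r.inv().apply(o_-p).round(3)); print('cam axes in tool',(r.as_matrix().T@Rc.T).round(3))
plan([0.42,0.03,0.25],Rfrom([0,0,-1],[-.876,.48,0]))
plan([0.42,0.03,0.25],Rfrom([0,0,-1],[.876,-.48,0]))
E
```

```text
[[ 0.947 -0.001  0.321]
 [-0.321 -0.002  0.947]
 [-0.    -1.    -0.002]]
[[316.15536987   0.         255.7068649 ]
 [  0.         316.15536987 189.23684036]
 [  0.           0.           1.        ]]
cam pos in tool [-0.074 -0.119 -0.001]
cam axes in tool [[-0.001  0.957  0.291]
 [ 0.001 -0.291  0.957]
 [ 1.     0.001 -0.001]]
rot rows 14 [ 0.0001 -0.0997 -0.0001] | then trans rows 18 [-16.03   0.13 -24.72] | trans in old frame [ 388.2    2.9 -361.3]
rot rows 18 [0.0001 0.097  0.0001] | then trans rows 18 [16.03  0.13 24.72] | trans in old frame [ 388.2    2.9 -361.3]
```

```bash
cat >> h.py <<'E'
def screw(p,Rt,n=None,step=30,ang=0.1):
    p0,R0,o=pose(); rel=R0.inv()*Rt; rv=rel.as_rotvec(); t=R0.inv().apply(np.array(p)-p0)*1000
    n=n or max(1,int(np.ceil(max(np.linalg.norm(rv)/ang,np.linalg.norm(t)/step))))
    A=sum(R.from_rotvec(rv/n*k).as_matrix() for k in range(n)); v=np.linalg.solve(A,t)
    print('screw rows',n,'shift',v.round(1),'turn',(rv/n).round(4))
E
python3 - <<'E'
from h import *
screw([0.40,0.05,0.25],Rfrom([0,0,-1],[-.876,.48,0]))
E
```

```text
screw rows 17 shift [  4.7   0.2 -31.8] turn [ 0.0001 -0.0821 -0.0001]
```

Call:
servo_tool([
  [[85,4.7,0,-31.8,0,-0.0821,0],[85,4.7,0,-31.8,0,-0.0821,0],[85,4.7,0,-31.8,0,-0.0821,0],[85,4.7,0,-31.8,0,-0.0821,0],[85,4.7,0,-31.8,0,-0.0821,0],[85,4.7,0,-31.8,0,-0.0821,0],[85,4.7,0,-31.8,0,-0.0821,0],[85,4.7,0,-31.8,0,-0.0821,0],[85,4.7,0,-31.8,0,-0.0821,0],[85,4.7,0,-31.8,0,-0.0821,0],[85,4.7,0,-31.8,0,-0.0821,0],[85,4.7,0,-31.8,0,-0.0821,0]],
])

```text
time: 1.15
position: [0.2657, 0.1417, 0.2533]
tool_rot: [-1.509, -0.512, 0.511]
wrist_force: [0.5, 1.2, 0.5]
gripper_width: 0.995
```

Call:
servo_tool([
  [[85,4.7,0,-31.8,0,-0.0821,0],[85,4.7,0,-31.8,0,-0.0821,0],[85,4.7,0,-31.8,0,-0.0821,0],[85,4.7,0,-31.8,0,-0.0821,0],[85,4.7,0,-31.8,0,-0.0821,0],[85,0,0,0,0,0,0],[85,0,0,0,0,0,0]],
])

```text
time: 1.73
position: [0.3966, 0.0509, 0.2522]
tool_rot: [-1.408, -0.82, 0.825]
wrist_force: [0.1, 0.1, -0.1]
gripper_width: 0.999
```

Run:
```python
from h import *
p,r,o=pose(); print(p,r.as_matrix().round(2).tolist(),o['time'],o['joint_positions'].round(2))
snap('wrist','w1.png'); snap('scene','s1.png'); snap('side','d1.png')
```

```text
[0.39664273 0.05086076 0.25220328] [[0.49, -0.0, -0.87], [0.87, 0.0, 0.49], [-0.0, -1.0, 0.0]] 1.7333 [-0.04 -0.27 -0.2   1.65  0.   -1.1 ]
```

View pics/w1.png

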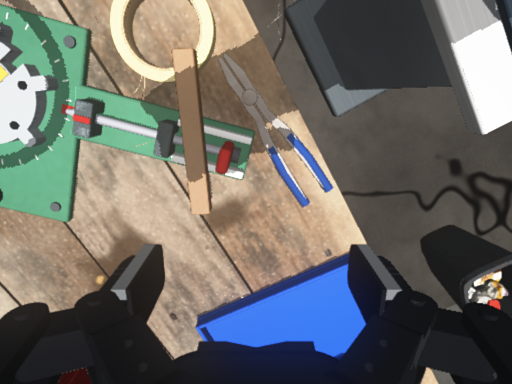

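The wrist view is clear. The stick runs from (184,49) to (201,213), the handle is at (226,157), the guides are at (84,118) and (166,137), and the ring is at the left edge.

Run:
```python
from h import *
c=load('w1.png');P=cloud(c)
roi=np.zeros(P.shape[:2],bool);roi[40:225,165:218]=1
m=roi&(P[...,2]>0.040)&(P[...,2]<0.056)
hsv=cv2.cvtColor(c['img'],cv2.COLOR_RGB2HSV); m&=(hsv[...,0]<20)&(hsv[...,1]>60)
print('stick z',np.nanmedian(P[m][:,2]),m.sum())
vu=np.argwhere(m); W=np.array([onplane(c,u,v,0.047)[:2] for v,u in vu])
rc=cv2.minAreaRect((W*1000).astype(np.float32)); print(rc); print(cv2.boxPoints(rc).round(1))
# red handle top
m=(P[...,2]>0.066)&(P[...,2]<0.08)&((hsv[...,0]<8)|(hsv[...,0]>172))&(hsv[...,1]>150); vu=np.argwhere(m)
W=np.array([onplane(c,u,v,0.072)[:2] for v,u in vu]); print('handle',len(W),cv2.minAreaRect((W*1000).astype(np.float32)),np.median(P[m],0))
# guides by height
b=P[...,2]
m=(b>0.038)&(b<0.046)&roi.__invert__(); m[:, 220:]=0; m[170:]=0; m[:90]=0
n,l,st,ce=cv2.connectedComponentsWithStats(m.astype(np.uint8))
for i in range(1,n):
    if st[i,4]>60: print('comp',st[i],onplane(c,*ce[i],0.042).round(4))
# tray, button, tape from scene clouds
for f in ['s1.png','d1.png','scene0.png','side0.png']:
    c=load(f);P=cloud(c);hsv=cv2.cvtColor(c['img'],cv2.COLOR_RGB2HSV)
    m=(cv2.inRange(hsv,(105,130,40),(125,255,255))>0)&(P[...,2]>0.012)&(P[...,2]<0.03)&(P[...,1]>.15)&(P[...,1]<.4)
    print(f,'tray rim',m.sum(),cv2.minAreaRect((P[m][:,:2]*1000).astype(np.float32)))
```

```text
stick z 0.04556114635487785 3461
((436.9667053222656, -8.860511779785156), (168.27774047851562, 21.581336975097656), 63.720306396484375)
[[390.  -79.5]
 [409.4 -89.1]
 [483.9  61.8]
 [464.5  71.4]]
handle 295 ((565.4715576171875, 94.67184448242188), (352.08404541015625, 15.246268272399902), 25.476469039916992) [0.41825906 0.02539152 0.07004672]
comp [ 72 100  22  39 655] [ 0.5251 -0.0798  0.042 ]
comp [153 121  12  37 317] [ 0.4691 -0.0223  0.042 ]
s1.png tray rim 303 ((460.81964111328125, 285.5771179199219), (157.10287475585938, 244.115234375), 88.08880615234375)
d1.png tray rim 560 ((463.3529052734375, 293.8905029296875), (153.15798950195312, 237.8461151123047), 86.6551284790039)
scene0.png tray rim 252 ((460.26031494140625, 286.41790771484375), (155.60594177246094, 240.2274169921875), 86.24546813964844)
side0.png tray rim 566 ((463.1304931640625, 293.4420471191406), (152.32887268066406, 237.90953063964844), 86.38569641113281)
```

View pics/d1.png

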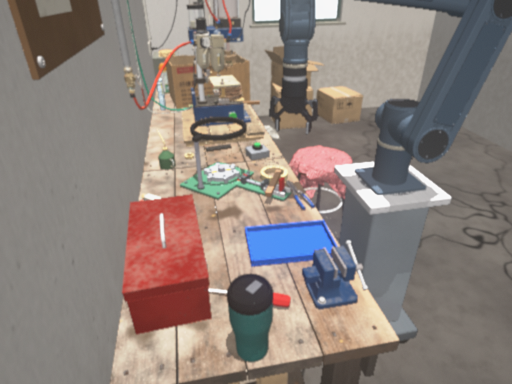

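Run:
```python
from h import *
Rt=Rfrom([0,0,-1],[-.897,.443,0])
screw([0.464,0.0457,0.10],Rt)
```

```text
screw rows 6 shift [  4.4  25.6 -10.6] turn [-0.0001 -0.0087 -0.    ]
```

Call:
servo_tool([
  [[45,4.4,25.6,-10.6,0,-0.0087,0],[45,4.4,25.6,-10.6,0,-0.0087,0],[45,4.4,25.6,-10.6,0,-0.0087,0],[45,4.4,25.6,-10.6,0,-0.0087,0],[45,4.4,25.6,-10.6,0,-0.0087,0],[45,4.4,25.6,-10.6,0,-0.0087,0],[45,0,0,0,0,0,0],[45,0,0,0,0,0,0]],
])

```text
time: 2.55
position: [0.4628, 0.0458, 0.0988]
tool_rot: [-1.389, -0.863, 0.868]
wrist_force: [0.2, -0.1, 0.2]
gripper_width: 0.533
```

Run:
```python
from h import *
p,r,o=pose(); print(p,r.as_matrix().round(3).tolist(),o['time'])
snap('wrist','w2.png')
screw([0.464,0.0457,0.052],Rfrom([0,0,-1],[-.897,.443,0]),n=3)
```

```text
[0.46284138 0.04580104 0.0987579 ] [[0.442, -0.004, -0.897], [0.897, 0.0, 0.442], [-0.002, -1.0, 0.004]] 2.55
screw rows 3 shift [ 0.  16.2  0. ] turn [-0.0002  0.0002 -0.0001]
```

View pics/w2.png

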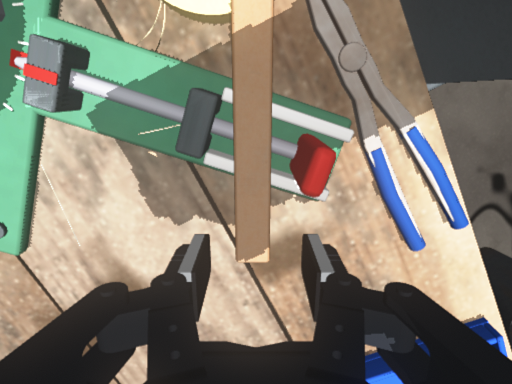

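The stick is centred between the fingers (x≈252 against a gap centre of 256) and the handle is clear. Descending now.

Call:
servo_tool([
  [[45,0,16,0,0,0,0],[45,0,16,0,0,0,0],[45,0,14.5,0,0,0,0],[45,0,0,0,0,0,0],[10,0,0,0,0,0,0],[10,0,0,0,0,0,0],[10,0,0,0,0,0,0],[10,0,0,0,0,0,0],[10,0,0,0,0,0,0],[10,0,0,0,0,0,0]],
])

```text
time: 3.43
position: [0.4663, 0.0451, 0.0557]
tool_rot: [-1.394, -0.867, 0.863]
wrist_force: [-2.9, 0.8, 7.0]
gripper_width: 0.227
```

Run:
```python
from h import *
snap('wrist','w3.png')
p,r,o=pose();print(p)
```

```text
[0.46634421 0.0451105  0.05568641]
```

View pics/w3.png

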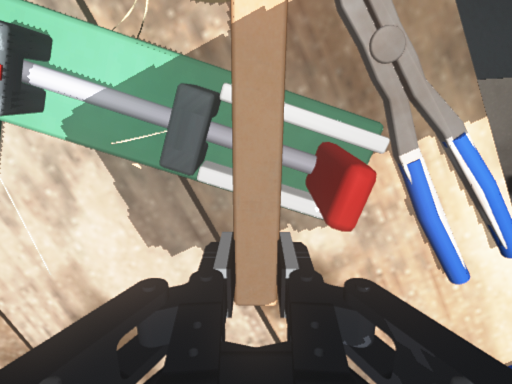

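The stick is gripped (opening ≈19–20 mm) with a small upward reaction from the rails. Lifting.

Call:
servo_tool([
  [[10,0,-8,0,0,0,0],[10,0,-15,0,0,0,0],[10,0,-25,0,0,0,0],[10,0,-25,0,0,0,0],[10,0,-25,0,0,0,0],[10,0,-20,0,0,0,0],[10,0,0,0,0,0,0]],
])

```text
time: 4.07
position: [0.4682, 0.0448, 0.1771]
tool_rot: [-1.398, -0.872, 0.859]
wrist_force: [0.8, -0.2, -0.5]
gripper_width: 0.228
```

Run:
```python
from h import *
c=snap('wrist','w4.png'); p,r,o=pose();print(p,o['wrist_force'],o['gripper_width'])
P=cloud(c);hsv=cv2.cvtColor(c['img'],cv2.COLOR_RGB2HSV)
T=r.inv().apply(P.reshape(-1,3)-p).reshape(P.shape)
m=(hsv[...,0]<20)&(hsv[...,1]>60)&(abs(T[...,2])<.02)&(abs(T[...,1])<.05)
q=T[m];print(len(q),q.min(0).round(3),q.max(0).round(3))
for a in np.arange(-.15,.03,.02):
    s=q[(q[:,0]>a)&(q[:,0]<a+.02)]
    if len(s)>5: print(a.round(3),np.median(s,0).round(4))
```

```text
[0.46719658 0.04483099 0.17467875] [-0.51981051  0.31151027 -0.93310416] 0.2266836561417421
15245 [-0.107 -0.018 -0.019] [0.024 0.017 0.02 ]
-0.11 [-0.0987  0.008   0.0001]
-0.09 [-0.0803  0.0079 -0.0002]
-0.07 [-0.0604  0.0079 -0.0005]
-0.05 [-0.0405  0.0079 -0.0009]
-0.03 [-0.0199  0.0079 -0.0005]
-0.01 [-0.0004  0.0078 -0.0009]
0.01 [ 0.0165  0.0079 -0.0013]
```

View pics/w4.png

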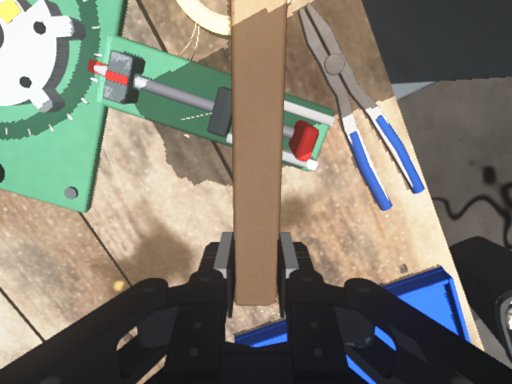

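The stick sits level in the grip, with its top face 7.9 mm ahead of the TCP along its whole length and its centre about 61 mm to tool −x. Next is the tray.

Run:
```python
from h import *
Rt=Rfrom([0,0,-1],[.061,.998,0])
screw([0.523,0.285,0.12],Rt,n=14)
```

```text
screw rows 14 shift [13.3  3.9 13.1] turn [0.0003 0.0838 0.0004]
```

Call:
servo_tool([
  [[10,13.3,3.9,13.1,0.0003,0.0838,0.0004],[10,13.3,3.9,13.1,0.0003,0.0838,0.0004],[10,13.3,3.9,13.1,0.0003,0.0838,0.0004],[10,13.3,3.9,13.1,0.0003,0.0838,0.0004],[10,13.3,3.9,13.1,0.0003,0.0838,0.0004],[10,13.3,3.9,13.1,0.0003,0.0838,0.0004],[10,13.3,3.9,13.1,0.0003,0.0838,0.0004],[10,13.3,3.9,13.1,0.0003,0.0838,0.0004],[10,13.3,3.9,13.1,0.0003,0.0838,0.0004],[10,13.3,3.9,13.1,0.0003,0.0838,0.0004],[10,13.3,3.9,13.1,0.0003,0.0838,0.0004],[10,13.3,3.9,13.1,0.0003,0.0838,0.0004]],
])

```text
time: 5.12
position: [0.4944, 0.2582, 0.1221]
tool_rot: [-1.57, -0.074, 0.087]
wrist_force: [-0.7, 0.2, -0.1]
gripper_width: 0.225
```

Call:
servo_tool([
  [[10,13.3,3.9,13.1,0.0003,0.0838,0.0004],[10,13.3,3.9,13.1,0.0003,0.0838,0.0004],[10,0,0,0,0,0,0],[10,0,0,0,0,0,0]],
])

```text
time: 5.45
position: [0.5191, 0.2852, 0.1139]
tool_rot: [-1.572, 0.055, -0.039]
wrist_force: [-0.3, -0.3, -1.5]
gripper_width: 0.224
```

Run:
```python
from h import *
p,r,o=pose();print(p,r.as_matrix().round(3).tolist(),o['joint_positions'].round(2))
screw([0.523,0.285,0.033],Rfrom([0,0,-1],[.061,.998,0]),n=5)
```

```text
[0.51910019 0.2852402  0.11391251] [[0.998, -0.01, 0.06], [-0.06, -0.001, 0.998], [-0.01, -1.0, -0.002]] [0.39 0.25 0.04 1.38 0.   0.45]
screw rows 5 shift [ 0.9 16.2  0. ] turn [ 0.0003  0.0003 -0.002 ]
```

Call:
servo_tool([
  [[10,0.9,18,0,0,0,-0.002],[10,0.9,18,0,0,0,-0.002],[10,0.9,18,0,0,0,-0.002],[10,0.9,16,0,0,0,-0.002],[10,0.9,6,0,0,0,-0.002],[10,0,3,0,0,0,0],[10,0,0,0,0,0,0],[10,0,0,0,0,0,0]],
])

```text
time: 6.12
position: [0.5247, 0.2851, 0.0382]
tool_rot: [-1.57, 0.045, -0.052]
wrist_force: [-0.7, 0.7, -0.6]
gripper_width: 0.228
```

Call:
servo_tool([
  [[10,0,3,0,0,0,0],[10,0,2.5,0,0,0,0],[10,0,0,0,0,0,0],[10,0,0,0,0,0,0]],
])

```text
time: 6.45
position: [0.5254, 0.2856, 0.033]
tool_rot: [-1.569, 0.044, -0.053]
wrist_force: [0.6, 0.7, 2.4]
gripper_width: 0.225
```

Now in contact (2.4 N). I'll release and lift, then look.

Call:
servo_tool([
  [[45,0,0,0,0,0,0],[45,0,0,0,0,0,0],[45,0,0,0,0,0,0],[45,0,0,0,0,0,0],[45,0,-10,0,0,0,0],[45,0,-20,0,0,0,0],[45,0,-30,0,0,0,0],[45,0,-30,0,0,0,0],[45,0,-30,0,0,0,0],[45,0,-30,0,0,0,0],[20,0,-20,0,0,0,0],[0,0,0,0,0,0,0]],
])

```text
time: 7.45
position: [0.5264, 0.2863, 0.2092]
tool_rot: [-1.565, 0.037, -0.059]
wrist_force: [0.9, -0.6, -0.0]
gripper_width: 0.251
```

Run:
```python
from h import *
c=snap('wrist','w5.png'); p,r,o=pose();print(p,o['time'])
P=cloud(c);hsv=cv2.cvtColor(c['img'],cv2.COLOR_RGB2HSV)
m=(hsv[...,0]<20)&(hsv[...,1]>60)&(P[...,0]>.36)&(P[...,0]<.57)&(P[...,1]>.22)&(P[...,1]<.35)&(P[...,2]<.06)
q=P[m];print(len(q),np.median(q,0),cv2.minAreaRect((q[:,:2]*1000).astype(np.float32)))
A=np.c_[q[:,:2],np.ones(len(q))];print('plane',np.linalg.lstsq(A,q[:,2],rcond=None)[0])
```

```text
[0.52556608 0.28588954 0.20621918] 7.5
14 [0.52387146 0.28606656 0.02304011] ((519.480712890625, 286.5830383300781), (19.85247802734375, 11.487232208251953), 29.37407875061035)
plane [ 0.032172   -0.03534032  0.01617259]
```

View pics/w5.png

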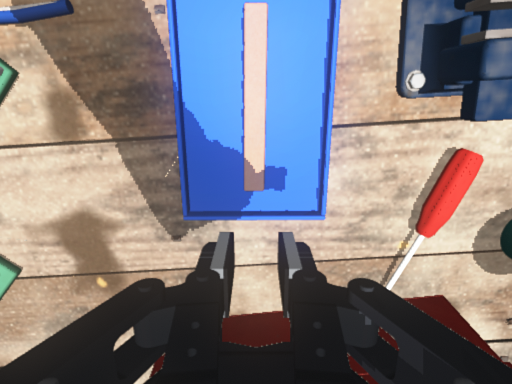

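The stick lies in the tray near its centre, at image (255,95), and the gripper is clear. Next I measure the ring using the yellow patches in the earlier views.

Run:
```python
from h import *
for f in ['s1.png','d1.png','scene0.png','side0.png','w1.png','w4.png']:
    c=load(f);P=cloud(c);hsv=cv2.cvtColor(c['img'],cv2.COLOR_RGB2HSV)
    D=np.hypot(P[...,0]-.603,P[...,1]+.156)
    m=(cv2.inRange(hsv,(15,120,120),(32,255,255))>0)&(D<.06)
    vu=np.argwhere(m)
    if len(vu):
        W=np.array([onplane(c,u,v,.03)[:2] for v,u in vu]);print(f,len(W),W.mean(0).round(4),W.std(0).round(4),np.degrees(np.arctan2(W[:,1].mean()+.156,W[:,0].mean()-.603)))
```

```text
s1.png 5 [ 0.5804 -0.1589] [0.0049 0.0022] -172.5917043397111
scene0.png 5 [ 0.5804 -0.1589] [0.0049 0.0022] -172.5917043397111
w1.png 65 [ 0.5735 -0.1574] [0.0028 0.0026] -177.28693380698448
w4.png 142 [ 0.5766 -0.1606] [0.0044 0.0034] -170.15058406976536
```

Run:
```python
from h import *
Rt=Rfrom([.574,0,-.819],[0,1,0])
screw([0.38,-0.16,0.16],Rt,n=17)
p0,R0,o=pose()
```

```text
screw rows 17 shift [ -8.3   0.2 -26.5] turn [ 0.0009 -0.0036 -0.0353]
```

Call:
servo_tool([
  [[24,-8.3,0,-26.5,0,-0.0036,-0.0353],[24,-8.3,0,-26.5,0,-0.0036,-0.0353],[24,-8.3,0,-26.5,0,-0.0036,-0.0353],[24,-8.3,0,-26.5,0,-0.0036,-0.0353],[24,-8.3,0,-26.5,0,-0.0036,-0.0353],[24,-8.3,0,-26.5,0,-0.0036,-0.0353],[24,-8.3,0,-26.5,0,-0.0036,-0.0353],[24,-8.3,0,-26.5,0,-0.0036,-0.0353],[24,-8.3,0,-26.5,0,-0.0036,-0.0353],[24,-8.3,0,-26.5,0,-0.0036,-0.0353],[24,-8.3,0,-26.5,0,-0.0036,-0.0353],[24,-8.3,0,-26.5,0,-0.0036,-0.0353]],
])

```text
time: 8.5
position: [0.4123, -0.029, 0.1811]
tool_rot: [-1.557, -0.323, -0.348]
wrist_force: [-0.4, -0.7, 0.1]
gripper_width: 0.283
```

Call:
servo_tool([
  [[24,-8.3,0,-26.5,0,-0.0036,-0.0353],[24,-8.3,0,-26.5,0,-0.0036,-0.0353],[24,-8.3,0,-26.5,0,-0.0036,-0.0353],[24,-8.3,0,-26.5,0,-0.0036,-0.0353],[24,-8.3,0,-26.5,0,-0.0036,-0.0353],[24,0,0,0,0,0,0],[24,0,0,0,0,0,0],[24,0,0,0,0,0,0]],
])

```text
time: 9.17
position: [0.375, -0.1604, 0.1637]
tool_rot: [-1.535, -0.472, -0.472]
wrist_force: [0.2, 1.6, -0.5]
gripper_width: 0.282
```

Run:
```python
from h import *
c=snap('wrist','w6.png'); p,r,o=pose();print(p,r.as_matrix().round(3).tolist(),o['joint_positions'].round(2),o['time'],o['gripper_width'])
```

```text
[ 0.37552001 -0.15973294  0.16426023] [[0.824, 0.567, 0.002], [0.007, -0.015, 1.0], [0.567, -0.824, -0.016]] [-0.9  -0.87 -0.85  1.18  0.45 -0.8 ] 9.2167 0.27865773783389686
```

View pics/w6.png

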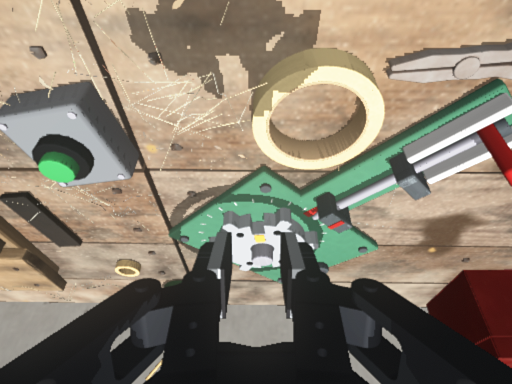

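Run:
```python
from h import *
c=load('w6.png');cv2.imwrite('pics/w6z.png',cv2.resize(c['img'][160:290,165:385],None,fx=3.6,fy=3.6,interpolation=cv2.INTER_CUBIC)[...,::-1])
P=cloud(c);hsv=cv2.cvtColor(c['img'],cv2.COLOR_RGB2HSV)
D=np.hypot(P[...,0]-.603,P[...,1]+.156)
m=(cv2.inRange(hsv,(15,120,120),(32,255,255))>0)&(D<.06);vu=np.argwhere(m)
W=np.array([onplane(c,u,v,.03)[:2] for v,u in vu]);print('patch',len(W),W.mean(0).round(4),cv2.minAreaRect((W*1000).astype(np.float32)))
m=(D<.08)&(P[...,2]>.040)&(P[...,2]<.055)
print('spig',m.sum(),P[m].mean(0),P[m].min(0),P[m].max(0))
# red mark on base z 12
m=(cv2.inRange(hsv,(0,150,80),(8,255,255))>0)|(cv2.inRange(hsv,(172,150,80),(180,255,255))>0)
n,l,st,ce=cv2.connectedComponentsWithStats(m.astype(np.uint8))
for i in range(1,n):
    if st[i,4]>8 and st[i,0]<400: print(st[i],ce[i],onplane(c,*ce[i],.012).round(4),onplane(c,*ce[i],.042).round(4),np.nanmedian(P[l==i],0).round(4))
```

```text
patch 53 [ 0.5746 -0.1596] ((574.493408203125, -159.4940948486328), (11.756267547607422, 10.6980562210083), 1.3683544397354126)
spig 244 [ 0.59979723 -0.15647978  0.04510752] [ 0.59042508 -0.16974029  0.0400734 ] [ 0.61554917 -0.14379355  0.04749912]
[305 207  12   9  61] [311.01639344 211.62295082] [ 0.5454 -0.1006  0.012 ] [ 0.5021 -0.1091  0.042 ] [ 0.5463 -0.1004  0.0117]
[329 221  15   8  53] [335.98113208 224.47169811] [ 0.5722 -0.0668  0.012 ] [ 0.525  -0.0802  0.042 ] [ 0.5257 -0.08    0.0415]
```

View pics/w6z.png

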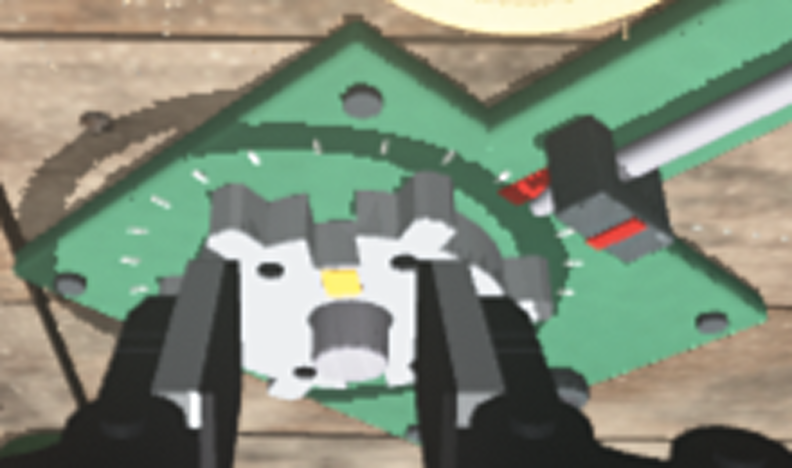

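```bash
cat >> h.py <<'E'
S=np.array([.603,-.157])
def ringpose(phi,r,z,tilt=35.):
    a=np.radians(phi);tl=np.radians(tilt);f=-np.array([np.cos(a),np.sin(a)])
    y=np.r_[np.sin(tl)*f,-np.cos(tl)]; p=np.r_[S-r*f,z]
    return p,Rfrom(y,[-f[1],f[0],0])
E
python3 - <<'E'
from h import *
p,Rt=ringpose(215,.122,.1035);print(p); screw(p,Rt)
E
```

```text
[ 0.50306345 -0.22697633  0.1035    ]
screw rows 7 shift [  7.6  16.  -14.1] turn [ 0.0518 -0.0707 -0.0019]
```

Call:
servo_tool([
  [[26,7.6,16,-14.1,0.0518,-0.0707,-0.0019],[26,7.6,16,-14.1,0.0518,-0.0707,-0.0019],[26,7.6,16,-14.1,0.0518,-0.0707,-0.0019],[26,7.6,16,-14.1,0.0518,-0.0707,-0.0019],[26,7.6,16,-14.1,0.0518,-0.0707,-0.0019],[26,7.6,16,-14.1,0.0518,-0.0707,-0.0019],[26,7.6,16,-14.1,0.0518,-0.0707,-0.0019],[26,0,0,0,0,0,0],[26,0,0,0,0,0,0]],
])

```text
time: 9.97
position: [0.5041, -0.2253, 0.1012]
tool_rot: [-1.281, -0.9, 0.004]
wrist_force: [-0.3, 0.8, 0.3]
gripper_width: 0.308
```

Run:
```python
from h import *
c=snap('wrist','w7.png'); p,r,o=pose();print(p,r.as_matrix().round(3).tolist(),o['joint_positions'].round(2),o['time'],o['gripper_width'])
p,Rt=ringpose(215,.122,.1035); screw(p,Rt,1)
p,Rt=ringpose(215,.076,.038); screw(p,Rt,4)
```

```text
[ 0.50369403 -0.22557821  0.10288599] [[0.671, 0.468, -0.576], [0.471, 0.331, 0.818], [0.573, -0.819, 0.002]] [-0.86 -0.01 -0.37  1.15  0.61 -1.45] 10.0167 0.3024315732388665
screw rows 1 shift [-0.7 -1.3 -0.8] turn [-0.0031  0.0011 -0.0005]
screw rows 4 shift [-0.1 19.7 -0.2] turn [-0.0008  0.0003 -0.0001]
```

View pics/w7.png

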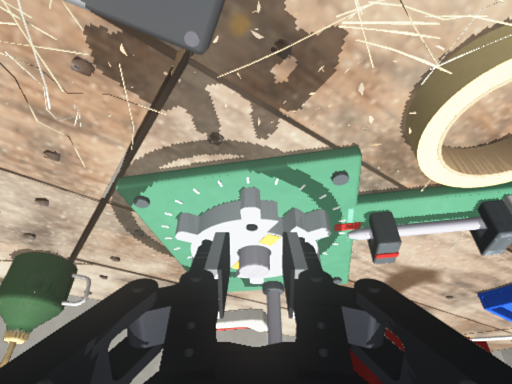

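The lug at (250,200) and spigot at (254,262) line up with the gap between the fingers at about x 256. Moving in along the tool axis.

Call:
servo_tool([
  [[26,0,19.7,0,0,0,0],[26,0,19.7,0,0,0,0],[26,0,19.7,0,0,0,0],[26,0,14,0,0,0,0],[26,0,0,0,0,0,0],[26,0,0,0,0,0,0]],
])

```text
time: 10.52
position: [0.537, -0.2026, 0.0454]
tool_rot: [-1.289, -0.903, 0.0]
wrist_force: [0.4, 0.5, -0.2]
gripper_width: 0.307
```

Run:
```python
from h import *
c=snap('wrist','w8.png'); p,r,o=pose();print(p,o['wrist_force'],o['time'],o['gripper_width'])
p,Rt=ringpose(215,.076,.038); screw(p,Rt,1)
```

```text
[ 0.53741936 -0.20367989  0.04618314] [-1.00924553 -0.57887418 -0.25745451] 10.5667 0.3060975980660486
screw rows 1 shift [-1.   9.3  0.7] turn [0.0036 0.0023 0.0005]
```

View pics/w8.png

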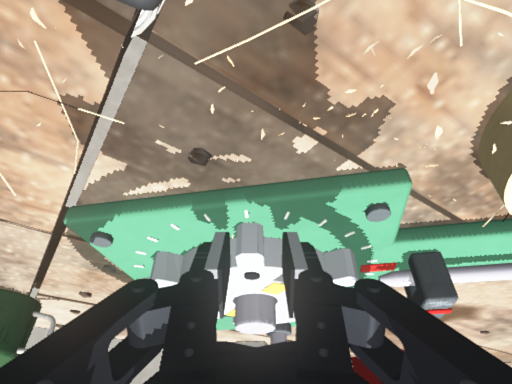

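Call:
servo_tool([
  [[26,-0.5,5,0.5,0,0,0],[26,-0.5,4.5,0,0,0,0],[26,0,0,0,0,0,0]],
])

```text
time: 10.82
position: [0.5407, -0.2013, 0.036]
tool_rot: [-1.289, -0.901, -0.001]
wrist_force: [-0.5, 0.2, -0.9]
gripper_width: 0.303
```

Run:
```python
from h import *
p,r,o=pose();print(p,o['wrist_force'],o['joint_positions'].round(2))
d=p[:2]-S;print(np.hypot(*d),np.degrees(np.arctan2(d[1],d[0]))%360)
P,Rt=ringpose(185,.077,p[2]); screw(P,Rt,9)
P,Rt=ringpose(165,.077,p[2]); screw(P,Rt,15)
```

```text
[ 0.54065269 -0.20126904  0.03598094] [-0.50436111  0.19099784 -0.94782817] [-0.77  0.07 -0.43  0.93  0.6  -1.34]
0.0764652569693483 215.3762511117438
screw rows 9 shift [0.  0.  4.5] turn [-0.0331  0.0476  0.    ]
screw rows 15 shift [0.1 0.  4.5] turn [-0.0332  0.0476  0.0001]
```

Call:
servo_tool([
  [[26,0,-1.5,4.5,-0.0332,0.0476,0],[26,0,0,4.5,-0.0332,0.0476,0],[26,0,0,4.5,-0.0332,0.0476,0],[26,0,0,4.5,-0.0332,0.0476,0],[26,0,0,4.5,-0.0332,0.0476,0],[26,0,0,4.5,-0.0332,0.0476,0],[26,0,0,4.5,-0.0332,0.0476,0],[26,0,0,4.5,-0.0332,0.0476,0],[26,0,0,4.5,-0.0332,0.0476,0],[26,0,0,4.5,-0.0332,0.0476,0],[26,0,0,4.5,-0.0332,0.0476,0],[26,0,0,0,0,0,0]],
])

```text
time: 11.82
position: [0.5247, -0.1552, 0.0376]
tool_rot: [-1.528, -0.458, -0.502]
wrist_force: [-1.2, 0.3, 0.7]
gripper_width: 0.307
```

```bash
cat >> h.py <<'E'
def ringstate(f):
    c=load(f);P=cloud(c);hsv=cv2.cvtColor(c['img'],cv2.COLOR_RGB2HSV)
    D=np.hypot(P[...,0]-S[0],P[...,1]-S[1])
    m=((cv2.inRange(hsv,(15,120,100),(34,255,255))>0)&(D<.06)).astype(np.uint8)
    n,l,st,ce=cv2.connectedComponentsWithStats(m)
    for i in range(1,n):
        if st[i,4]>15:
            W=onplane(c,*ce[i],.03)[:2]-S; print('patch',st[i].tolist(),W.round(4),'r',np.hypot(*W).round(4),'ang',(np.degrees(np.arctan2(W[1],W[0]))%360).round(1))
E
python3 - <<'E'
from h import *
c=snap('wrist','w9.png'); p,r,o=pose();print(p,o['wrist_force'],o['time'],o['joint_positions'].round(2))
d=p[:2]-S;print(np.hypot(*d),np.degrees(np.arctan2(d[1],d[0]))%360)
ringstate('w9.png')
E
```

```text
[ 0.52474328 -0.15531227  0.03756624] [-0.19319779 -0.65433617 -0.28041398] 11.8667 [-0.57 -0.36 -0.84  0.55  0.3  -0.46]
0.07827491214787473 178.76451972151563
patch [266, 294, 20, 10, 135] [-0.0268  0.0122] r 0.0294 ang 155.6
```

View pics/w9.png

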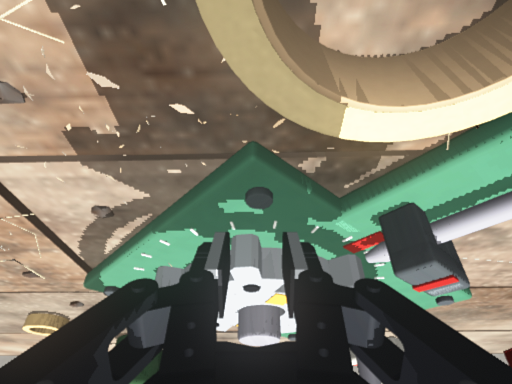

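Call:
servo_tool([
  [[18,0,-0.5,0,0,0,0],[18,0,0,0,0,0,0],[18,0,0,4.5,-0.0332,0.0476,0],[18,0,0,4.5,-0.0332,0.0476,0],[18,0,0,4.5,-0.0332,0.0476,0],[18,0,0,0,0,0,0],[18,0,0,0,0,0,0]],
])

```text
time: 12.45
position: [0.5257, -0.1421, 0.0376]
tool_rot: [-1.573, -0.327, -0.634]
wrist_force: [-1.2, -1.1, 0.7]
gripper_width: 0.21
```

Run:
```python
from h import *
c=snap('wrist','w10.png'); p,r,o=pose();print(p,o['wrist_force'],o['time'],o['gripper_width'])
d=p[:2]-S;print(np.hypot(*d),np.degrees(np.arctan2(d[1],d[0]))%360)
ringstate('w10.png')
```

```text
[ 0.52574551 -0.14215865  0.03753653] [-0.22225112 -0.20833647  0.21555964] 12.5 0.21371989549536147
0.07866716315201382 169.12540125800152
patch [268, 297, 9, 7, 36] [-0.0216  0.0133] r 0.0254 ang 148.3
```

View pics/w10.png

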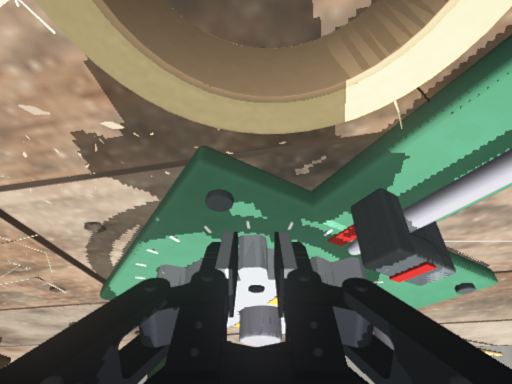

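Call:
servo_tool([
  [[18,0,0,3.7,-0.0274,0.0393,0],[18,0,0,3.7,-0.0274,0.0393,0],[18,0,0,0,0,0,0],[18,0,0,0,0,0,0]],
])

```text
time: 12.83
position: [0.5273, -0.1351, 0.0374]
tool_rot: [-1.596, -0.253, -0.708]
wrist_force: [-1.5, -2.2, 2.0]
gripper_width: 0.213
```

Run:
```python
from h import *
p,r,o=pose();print(p,o['wrist_force'],o['time'],o['gripper_width'])
d=p[:2]-S;print(np.hypot(*d),np.degrees(np.arctan2(d[1],d[0]))%360)
```

```text
[ 0.52726152 -0.13511261  0.03736727] [-1.54453947 -2.19895887  1.96494275] 12.8333 0.2125523670422575
0.07883764736115847 163.8814264225156
```

Now I'll back out along the tool axis to check the notch.

Call:
servo_tool([
  [[18,0,-15,0,0,0,0],[18,0,-25,0,0,0,0],[18,0,-30,0,0,0,0],[18,0,-30,0,0,0,0],[18,0,0,0,0,0,0],[18,0,0,0,0,0,0]],
])

```text
time: 13.33
position: [0.4735, -0.1183, 0.1224]
tool_rot: [-1.595, -0.257, -0.713]
wrist_force: [-0.3, -0.1, -0.6]
gripper_width: 0.212
```

Run:
```python
from h import *
c=snap('wrist','w11.png'); p,r,o=pose();print(p,o['wrist_force'],o['time'],o['gripper_width'])
ringstate('w11.png')
P=cloud(c);hsv=cv2.cvtColor(c['img'],cv2.COLOR_RGB2HSV)
m=(cv2.inRange(hsv,(0,150,80),(8,255,255))>0)|(cv2.inRange(hsv,(172,150,80),(180,255,255))>0)
n,l,st,ce=cv2.connectedComponentsWithStats(m.astype(np.uint8))
for i in range(1,n):
    if st[i,4]>8:
        z=np.nanmedian(P[l==i],0); zz=.012 if z[2]<.025 else .042 if z[2]<.055 else .072
        q=onplane(c,*ce[i],zz); d=q[:2]-S; print('red',ce[i].round(1),z.round(3),q.round(4),'r',np.hypot(*d).round(4),np.degrees(np.arctan2(d[1],d[0])).round(2))
cv2.imwrite('pics/w11z.png',cv2.resize(c['img'][190:320,190:420],None,fx=3.45,fy=3.45,interpolation=cv2.INTER_CUBIC)[...,::-1])
```

```text
[ 0.47263548 -0.11798782  0.11994872] [-0.26287464  0.13560103 -0.86647197] 13.3833 0.21034922649811538
patch [266, 221, 16, 9, 96] [-0.0198  0.0206] r 0.0285 ang 133.9
red [300.  177.8] [ 0.548 -0.104  0.012] [ 0.5477 -0.1041  0.012 ] r 0.0765 136.26
red [332.7 184.9] [ 0.526 -0.08   0.042] [ 0.5254 -0.0799  0.042 ] r 0.1094 135.17
red [403.1 296. ] [ 0.862 -0.008  0.014] [ 0.8676 -0.0072  0.012 ] r 0.3041 29.52
```

View pics/w11.png

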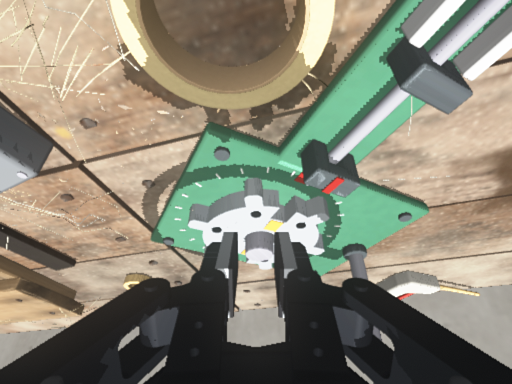

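View pics/w11z.png

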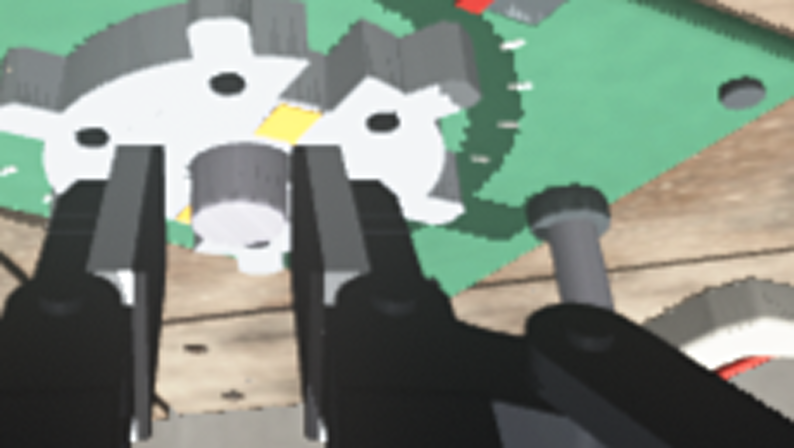

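The patch is at 133.9° and the guide's red mark at 135.2°, so the notch mouth is about 1–1.5 mm off the line, well within 5 mm, and the ring is flat. Next is the bolt handle.

Run:
```python
from h import *
a=np.radians(135.2);u=np.array([np.cos(a),np.sin(a)])
screw(np.r_[S+.302*u,.14],Rfrom([0,0,-1],[-u[1]*-1,-u[0],0]),n=8)
print(Rfrom([0,0,-1],[u[1],-u[0],0]).as_matrix().round(2), u)
```

```text
screw rows 8 shift [-18.3  -8.9  14.1] turn [-0.0187  0.0586  0.075 ]
[[ 0.71  0.    0.7 ]
 [-0.7   0.    0.71]
 [ 0.   -1.   -0.  ]] [-0.70957074  0.70463421]
```

Call:
servo_tool([
  [[0,-18.3,-8.9,14.1,-0.0187,0.0586,0.075],[0,-18.3,-8.9,14.1,-0.0187,0.0586,0.075],[0,-18.3,-8.9,14.1,-0.0187,0.0586,0.075],[0,-18.3,-8.9,14.1,-0.0187,0.0586,0.075],[0,-18.3,-8.9,14.1,-0.0187,0.0586,0.075],[0,-18.3,-8.9,14.1,-0.0187,0.0586,0.075],[0,-18.3,-8.9,14.1,-0.0187,0.0586,0.075],[0,-18.3,-8.9,14.1,-0.0187,0.0586,0.075],[0,0,0,0,0,0,0],[0,0,0,0,0,0,0]],
])

```text
time: 14.22
position: [0.3888, 0.0561, 0.1375]
tool_rot: [-1.485, 0.615, -0.606]
wrist_force: [0.2, -0.2, -0.6]
gripper_width: 0.003
```

Run:
```python
from h import *
c=snap('wrist','w12.png'); p,r,o=pose();print(p,r.as_matrix().round(3).tolist(),o['time'],o['gripper_width'])
P=cloud(c);hsv=cv2.cvtColor(c['img'],cv2.COLOR_RGB2HSV)
D=np.hypot(P[...,0]-.418,P[...,1]-.025)
m=((cv2.inRange(hsv,(0,150,80),(8,255,255))>0)|(cv2.inRange(hsv,(172,150,80),(180,255,255))>0))&(P[...,2]>.068)&(D<.05)
vu=np.argwhere(m);W=np.array([onplane(c,u,v,.072)[:2] for v,u in vu]);rc=cv2.minAreaRect((W*1000).astype(np.float32));print(rc)
d=np.array(rc[0])/1000-S;print(np.hypot(*d),np.degrees(np.arctan2(d[1],d[0])))
a=np.radians(135.2);u=np.array([np.cos(a),np.sin(a)])
screw(np.r_[S+.302*u,.062],Rfrom([0,0,-1],[u[1],-u[0],0]),n=3)
```

```text
[0.38830672 0.05564947 0.13747305] [[0.71, -0.005, 0.705], [-0.705, -0.0, 0.71], [-0.003, -1.0, -0.004]] 14.2667 0.0001523365574408846Traceback (most recent call last):
  File "<stdin>", line 6, in <module>
cv2.error: OpenCV(4.12.0) /io/opencv/modules/imgproc/src/convhull.cpp:143: error: (-215:Assertion failed) total >= 0 && (depth == CV_32F || depth == CV_32S) in function 'convexHull'
```

View pics/w12.png

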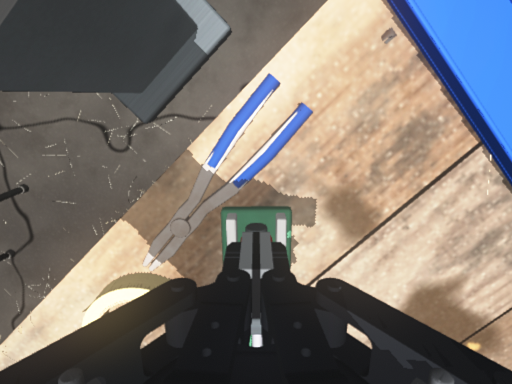

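The view is centred on the bolt strip (image x≈256) and the handle is hidden behind the fingers. The pliers at (215,165) are well clear. I'll go down outside the handle and push slowly.

Call:
servo_tool([
  [[0,0,25,0,0,0,0],[0,0,25,0,0,0,0],[0,0,23,0,0,0,0],[0,0,0,0,0,0,0],[0,6,0,0,0,0,0],[0,6,0,0,0,0,0],[0,5,0,0,0,0,0],[0,4,0,0,0,0,0],[0,4,0,0,0,0,0],[0,0,0,0,0,0,0]],
])

```text
time: 15.1
position: [0.4078, 0.0375, 0.0676]
tool_rot: [-1.483, 0.612, -0.614]
wrist_force: [-0.1, -0.1, -0.1]
gripper_width: 0.002
```

Run:
```python
from h import *
p,r,o=pose();print(p,o['wrist_force'])
d=p[:2]-S;print(np.hypot(*d),np.degrees(np.arctan2(d[1],d[0])))
c=snap('scene','s13.png');snap('wrist','w13.png')
cv2.imwrite('pics/s13z.png',cv2.resize(c['img'][195:285,205:365],None,fx=5,fy=5,interpolation=cv2.INTER_CUBIC)[...,::-1])
```

```text
[0.40782667 0.0374527  0.0676308 ] [-0.09816885 -0.08487844 -0.14350605]
0.27550767967864637 135.1059709397125
```

View pics/s13z.png

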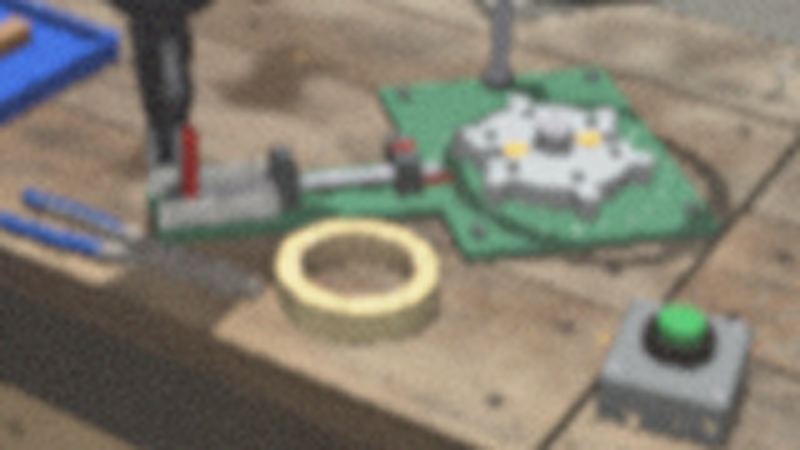

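View pics/w13.png

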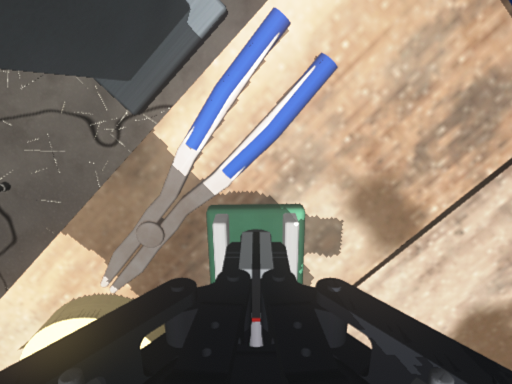

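Call:
servo_tool([
  [[0,4,0,0,0,0,0],[0,4,0,0,0,0,0],[0,4,0,0,0,0,0],[0,4,0,0,0,0,0],[0,4,0,0,0,0,0],[0,4,0,0,0,0,0],[0,0,0,0,0,0,0]],
])

```text
time: 15.78
position: [0.4243, 0.0203, 0.0665]
tool_rot: [-1.484, 0.613, -0.613]
wrist_force: [0.3, -0.1, 0.4]
gripper_width: 0.0
```

Call:
servo_tool([
  [[0,3,0,0,0,0,0],[0,3,0,0,0,0,0],[0,3,0,0,0,0,0],[0,3,0,0,0,0,0],[0,2,0,0,0,0,0],[0,0,0,0,0,0,0]],
])

```text
time: 16.28
position: [0.4337, 0.0108, 0.0664]
tool_rot: [-1.484, 0.613, -0.612]
wrist_force: [-1.1, 1.7, 0.6]
gripper_width: 0.006
```

Run:
```python
from h import *
p,r,o=pose();print(p,o['wrist_force'])
d=p[:2]-S;print(np.hypot(*d),np.degrees(np.arctan2(d[1],d[0])))
c=snap('scene','s14.png');snap('wrist','w14.png')
cv2.imwrite('pics/s14z.png',cv2.resize(c['img'][195:285,205:365],None,fx=5,fy=5,interpolation=cv2.INTER_CUBIC)[...,::-1])
```

```text
[0.43373175 0.01080795 0.06635941] [-1.07594421  1.73707805  0.61654645]
0.23835110201806803 135.24821844145535
```

View pics/s14z.png

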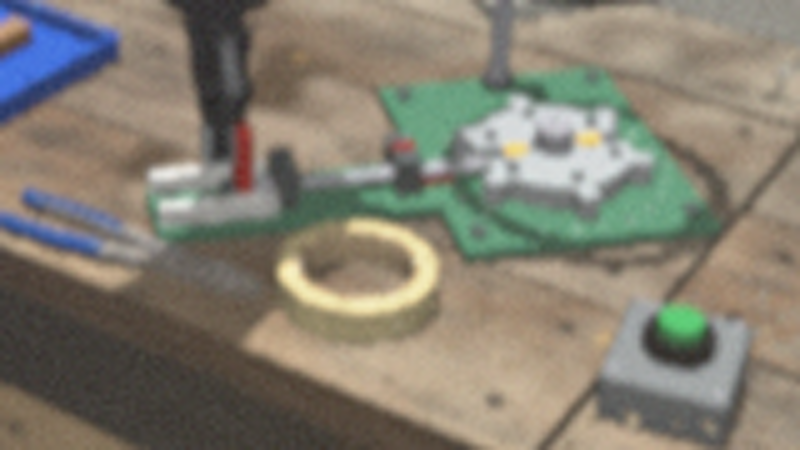

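Call:
servo_tool([
  [[0,2,0,0,0,0,0],[0,2,0,0,0,0,0],[0,1,0,0,0,0,0],[0,0,0,0,0,0,0]],
])

```text
time: 16.72
position: [0.435, 0.0093, 0.0664]
tool_rot: [-1.481, 0.617, -0.606]
wrist_force: [-6.5, 5.3, 5.2]
gripper_width: 0.001
```

Call:
servo_tool([
  [[0,1.5,0,0,0,0,0],[0,1.5,0,0,0,0,0],[0,0,0,0,0,0,0]],
])

```text
time: 16.97
position: [0.4351, 0.0092, 0.0664]
tool_rot: [-1.479, 0.62, -0.601]
wrist_force: [-11.2, 10.8, 10.3]
gripper_width: 0.004
```

Call:
servo_tool([
  [[0,1.5,0,0,0,0,0],[0,1.5,0,0,0,0,0],[0,0,0,0,0,0,0]],
])

```text
time: 17.22
position: [0.4351, 0.0092, 0.0664]
tool_rot: [-1.476, 0.624, -0.595]
wrist_force: [-15.9, 17.0, 16.1]
gripper_width: -0.003
```

The motion stopped. I'll back off and check whether the bolt is home or jammed.

Call:
servo_tool([
  [[0,-8,0,0,0,0,0],[0,-15,0,0,0,0,0],[0,-20,0,0,0,0,0],[0,-20,0,0,0,0,0],[0,0,-30,0,0,0,0],[0,0,-30,0,0,0,0],[0,0,-30,0,0,0,0],[0,0,-30,0,0,0,0],[0,0,0,0,0,0,0],[0,0,0,0,0,0,0]],
])

```text
time: 18.05
position: [0.3989, 0.0473, 0.1891]
tool_rot: [-1.483, 0.608, -0.617]
wrist_force: [-0.1, 0.8, 0.2]
gripper_width: 0.0
```

Run:
```python
from h import *
p,r,o=pose();print(p,o['time'])
a=np.radians(135.2);u=np.array([np.cos(a),np.sin(a)])
for n,f in [('wrist','w15.png'),('scene','s15.png'),('side','d15.png')]:
    c=snap(n,f)
    P=cloud(c);hsv=cv2.cvtColor(c['img'],cv2.COLOR_RGB2HSV)
    q=P[...,:2]-S; y=q@u; x=abs(q@np.array([u[1],-u[0]]))
    m=((cv2.inRange(hsv,(0,120,60),(10,255,255))>0)|(cv2.inRange(hsv,(170,120,60),(180,255,255))>0))&(P[...,2]>.064)&(x<.03)&(y>.19)&(y<.29)
    vu=np.argwhere(m)
    if len(vu):
        W=np.array([onplane(c,uu,v,.072)[:2] for v,uu in vu]);yy=(W-S)@u;print(n,len(vu),'handle y',np.percentile(yy,[2,50,98]).round(4))
for f in ['scene0.png','side0.png','w1.png']:
    c=load(f);P=cloud(c);hsv=cv2.cvtColor(c['img'],cv2.COLOR_RGB2HSV)
    q=P[...,:2]-S; y=q@u; x=abs(q@np.array([u[1],-u[0]]))
    m=((cv2.inRange(hsv,(0,120,60),(10,255,255))>0)|(cv2.inRange(hsv,(170,120,60),(180,255,255))>0))&(P[...,2]>.064)&(x<.03)&(y>.19)&(y<.29)
    vu=np.argwhere(m)
    if len(vu):
        W=np.array([onplane(c,uu,v,.072)[:2] for v,uu in vu]);yy=(W-S)@u;print(f,len(vu),'handle y',np.percentile(yy,[2,50,98]).round(4))
```

```text
[0.3988534  0.04733149 0.18907672] 18.05
scene 13 handle y [0.1818 0.2205 0.225 ]
side 16 handle y [0.222  0.2279 0.2359]
scene0.png 20 handle y [0.2546 0.2602 0.2655]
side0.png 19 handle y [0.2608 0.2682 0.2749]
w1.png 281 handle y [0.2543 0.2596 0.2649]
```

View pics/w15.png

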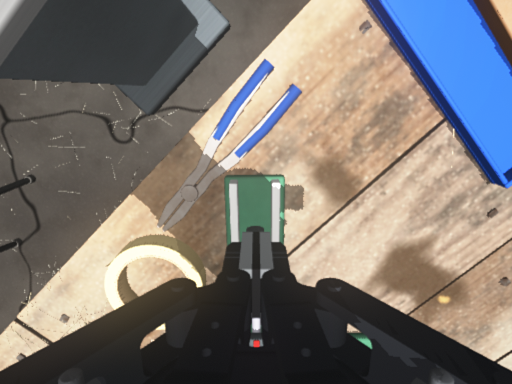

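Handle travel reads about 40 mm from both views, but they're coarse. I'll check with a closer wrist view like w1.

Run:
```python
from h import *
screw([0.44,0.05,0.25],Rfrom([0,0,-1],[-.876,.48,0]))
```

```text
screw rows 19 shift [ 2.7 -3.4 -0.1] turn [ 0.     -0.0975 -0.0002]
```

Call:
servo_tool([
  [[0,2.7,-3.4,0,0,-0.0975,0],[0,2.7,-3.4,0,0,-0.0975,0],[0,2.7,-3.4,0,0,-0.0975,0],[0,2.7,-3.4,0,0,-0.0975,0],[0,2.7,-3.4,0,0,-0.0975,0],[0,2.7,-3.4,0,0,-0.0975,0],[0,2.7,-3.4,0,0,-0.0975,0],[0,2.7,-3.4,0,0,-0.0975,0],[0,2.7,-3.4,0,0,-0.0975,0],[0,2.7,-3.4,0,0,-0.0975,0],[0,2.7,-3.4,0,0,-0.0975,0],[0,2.7,-3.4,0,0,-0.0975,0]],
])

```text
time: 19.2
position: [0.4256, 0.0403, 0.2254]
tool_rot: [-1.549, -0.303, 0.311]
wrist_force: [0.6, 0.0, 0.3]
gripper_width: 0.0
```

Call:
servo_tool([
  [[0,2.7,-3.4,0,0,-0.0975,0],[0,2.7,-3.4,0,0,-0.0975,0],[0,2.7,-3.4,0,0,-0.0975,0],[0,2.7,-3.4,0,0,-0.0975,0],[0,2.7,-3.4,0,0,-0.0975,0],[0,2.7,-3.4,0,0,-0.0975,0],[0,2.7,-3.4,0,0,-0.0975,0],[0,0,0,0,0,0,0],[0,0,0,0,0,0,0]],
])

```text
time: 19.95
position: [0.4403, 0.0521, 0.2496]
tool_rot: [-1.405, -0.827, 0.833]
wrist_force: [-0.3, 0.4, 0.1]
gripper_width: -0.006
```

Run:
```python
from h import *
p,r,o=pose();print(p,o['time'])
a=np.radians(135.2);u=np.array([np.cos(a),np.sin(a)])
c=snap('wrist','w16.png')
for f in ['w16.png','w1.png']:
    c=load(f);P=cloud(c);hsv=cv2.cvtColor(c['img'],cv2.COLOR_RGB2HSV)
    q=P[...,:2]-S; y=q@u; x=q@np.array([u[1],-u[0]])
    red=((cv2.inRange(hsv,(0,120,60),(10,255,255))>0)|(cv2.inRange(hsv,(170,120,60),(180,255,255))>0))
    m=red&(P[...,2]>.066)&(abs(x)<.03)&(y>.19)&(y<.29)
    W=np.array([onplane(c,uu,v,.072)[:2] for v,uu in np.argwhere(m)]);print(f,len(W),np.percentile((W-S)@u,[2,50,98]).round(4))
    m=red&(P[...,2]<.046)&(P[...,2]>.035)&(abs(x)<.03)&(y>.09)&(y<.13)
    W=np.array([onplane(c,uu,v,.042)[:2] for v,uu in np.argwhere(m)]);
    if len(W): print('guide mark',np.percentile((W-S)@u,[2,50,98]).round(4))
ringstate('w16.png')
```

```text
[0.44033736 0.05205951 0.2496148 ] 19.95
w16.png 312 [0.2143 0.2196 0.2251]
guide mark [0.1006 0.1089 0.117 ]
w1.png 274 [0.2543 0.2596 0.2647]
guide mark [0.1005 0.1088 0.1169]
patch [31, 66, 15, 14, 153] [-0.0179  0.0199] r 0.0268 ang 131.9
```

View pics/w16.png

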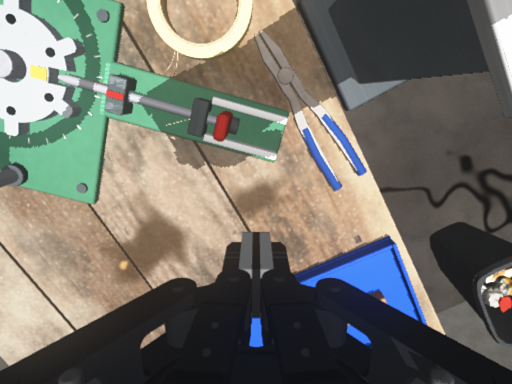

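The handle moved 259.6→219.6 mm, about 40.0 mm of travel. That's above the 38 mm limit but short of 42. I'll check the nose in the notch.

Run:
```python
from h import *
c=load('w16.png');cv2.imwrite('pics/w16z.png',cv2.resize(c['img'][30:150,0:160],None,fx=5,fy=5,interpolation=cv2.INTER_CUBIC)[...,::-1])
a=np.radians(135.2);u=np.array([np.cos(a),np.sin(a)])
for r in (.036,.042,.044,.055): print(r,(proj(c,np.r_[S+u*r,.026])[0]*1-[0,30])*5)
print('axis',(proj(c,np.r_[S,.048])[0]-[0,30])*5)
```

```text
0.036 [250.5843056  217.57364948]
0.042 [280.43875599 226.17724132]
0.044 [290.36988357 229.03923902]
0.055 [344.81003589 244.72805072]
axis [-15.5563142  154.42814344]
```

View pics/w16z.png

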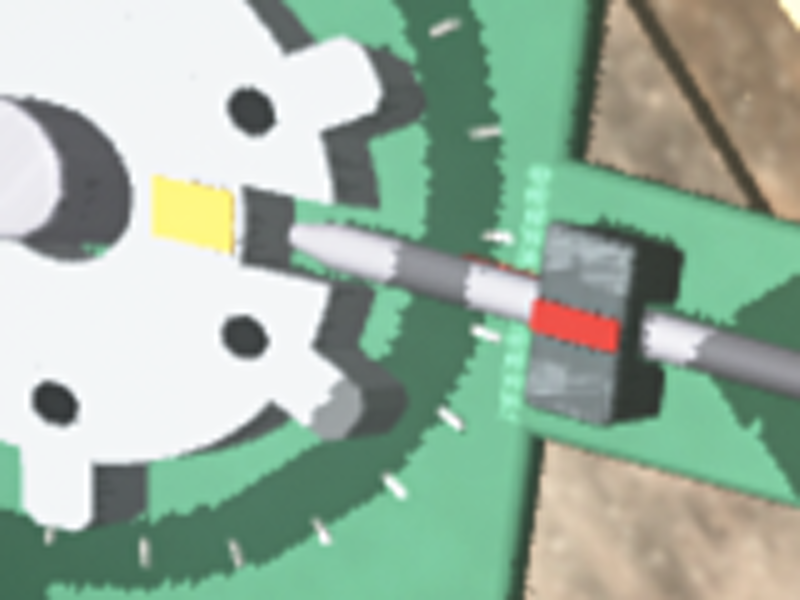

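Run:
```python
from h import *
a=np.radians(135.2);u=np.array([np.cos(a),np.sin(a)])
c=load('w16.png')
print('nose now r', [(onplane(c,292/5+d,30+229/5,.021)[:2]-S)@u for d in (-.6,0,.6)])
for r in (.036,.042): print(r,(proj(c,np.r_[S+u*r,.021])[0]-[0,30])*5)
for f,b in [('w4.png',(40,30,200,150)),('w2.png',(0,0,160,120))]:
    c=load(f);x0,y0,x1,y1=b
    for r in (.084,.086,.100): print(f,r,(proj(c,np.r_[S+u*r,.021])[0]-[x0,y0])*5)
    cv2.imwrite('pics/z_'+f,cv2.resize(c['img'][y0:y1,x0:x1],None,fx=5,fy=5,interpolation=cv2.INTER_CUBIC)[...,::-1])
```

```text
nose now r [np.float64(0.04084590201367644), np.float64(0.041441941251833384), np.float64(0.04203798801401043)]
0.036 [265.55971248 219.0809823 ]
0.042 [294.95476454 227.55643016]
w4.png 0.084 [288.488802   186.90740463]
w4.png 0.086 [300.6067861  191.05699944]
w4.png 0.1 [384.98470953 219.95076514]
w2.png 0.084 [102.94273849 301.95269591]
w2.png 0.086 [120.55355668 307.88371856]
w2.png 0.1 [242.80041793 349.05437258]
```

View pics/z_w4.png

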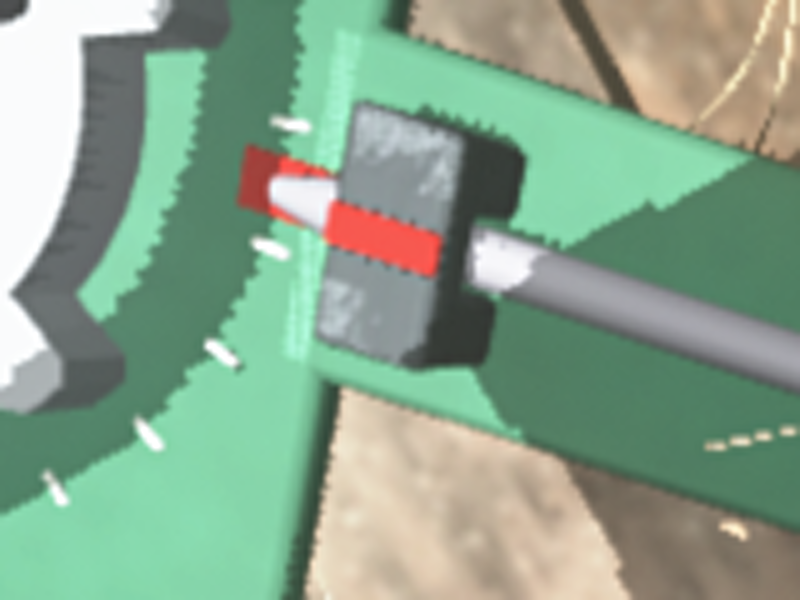

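The nose is at r = 41.4 mm (home is 42). In the early view it already stood at about 81 mm, so the bolt started a little in and it is now at its stop. The rod is centred in the notch. On to the button.

Run:
```python
from h import *
for f in ['w6.png','s15.png','d15.png']:
    c=load(f);P=cloud(c);hsv=cv2.cvtColor(c['img'],cv2.COLOR_RGB2HSV)
    m=(cv2.inRange(hsv,(50,120,60),(75,255,255))>0)&(P[...,1]<-.28)&(P[...,1]>-.37)&(P[...,0]>.38)&(P[...,0]<.49)&(P[...,2]>.04)
    z=np.nanpercentile(P[m][:,2],80);vu=np.argwhere(m)
    t=m&(P[...,2]>z-.004)
    W=np.array([onplane(c,u,v,z)[:2] for v,u in np.argwhere(t)]);print(f,len(W),z,np.mean(W,0).round(4),W.min(0).round(4),W.max(0).round(4))
screw([0.427,-0.32,0.13],Rfrom([0,0,-1],[.35,.94,0]))
```

```text
w6.png 647 0.054834742561875226 [ 0.4292 -0.3196] [ 0.4153 -0.334 ] [ 0.4433 -0.3062]
s15.png 34 0.0587551650435673 [ 0.4252 -0.3245] [ 0.4133 -0.3365] [ 0.4365 -0.3136]
d15.png 12 0.05430820231462637 [ 0.433 -0.312] [ 0.424 -0.326] [ 0.4424 -0.3022]
screw rows 15 shift [-11.5   8.  -24.5] turn [-0.      0.0949 -0.0003]
```

Run:
```python
from h import *
p,r,o=pose()
screw([0.427,-0.32,0.255],r,n=12)
```

```text
screw rows 12 shift [-27.7  -0.4 -14. ] turn [0. 0. 0.]
```

Call:
servo_tool([
  [[0,-27.7,-0.4,-14,0,0,0],[0,-27.7,-0.4,-14,0,0,0],[0,-27.7,-0.4,-14,0,0,0],[0,-27.7,-0.4,-14,0,0,0],[0,-27.7,-0.4,-14,0,0,0],[0,-27.7,-0.4,-14,0,0,0],[0,-27.7,-0.4,-14,0,0,0],[0,-27.7,-0.4,-14,0,0,0],[0,-27.7,-0.4,-14,0,0,0],[0,-27.7,-0.4,-14,0,0,0],[0,-27.7,-0.4,-14,0,0,0],[0,-27.7,-0.4,-14,0,0,0]],
])

```text
time: 21.0
position: [0.4274, -0.3215, 0.2551]
tool_rot: [-1.405, -0.829, 0.832]
wrist_force: [0.8, -0.1, 0.1]
gripper_width: 0.002
```

Call:
servo_tool([
  [[0,0,0,0,0,0,0],[0,0,0,0,0,0,0]],
])

```text
time: 21.17
position: [0.4274, -0.3211, 0.2545]
tool_rot: [-1.404, -0.827, 0.83]
wrist_force: [0.5, 0.5, -0.3]
gripper_width: 0.001
```

Run:
```python
from h import *
p,r,o=pose();print(p,r.as_matrix().round(3).tolist())
screw([0.429,-0.32,0.095],Rfrom([0,0,-1],[-.876,.48,0]),n=6)
```

```text
[ 0.42736738 -0.32114822  0.25454653] [[0.485, -0.003, -0.875], [0.875, 0.001, 0.485], [-0.0, -1.0, 0.004]]
screw rows 6 shift [ 0.3 26.6 -0.2] turn [-0.0006 -0.0008 -0.    ]
```

Call:
servo_tool([
  [[0,0.3,26.6,-0.2,0,0,0],[0,0.3,26.6,-0.2,0,0,0],[0,0.3,26.6,-0.2,0,0,0],[0,0.3,26.6,-0.2,0,0,0],[0,0.3,26.6,-0.2,0,0,0],[0,0.3,26.6,-0.2,0,0,0],[0,0,5,0,0,0,0],[0,0,5,0,0,0,0],[0,0,5,0,0,0,0],[0,0,2,0,0,0,0],[0,0,2,0,0,0,0],[0,0,0,0,0,0,0]],
])

```text
time: 22.17
position: [0.4306, -0.3197, 0.0786]
tool_rot: [-1.408, -0.832, 0.833]
wrist_force: [-0.1, 0.0, -0.5]
gripper_width: -0.002
```

Call:
servo_tool([
  [[0,0,2.5,0,0,0,0],[0,0,2.5,0,0,0,0],[0,0,2,0,0,0,0],[0,0,0,0,0,0,0]],
])

```text
time: 22.5
position: [0.4308, -0.3199, 0.0721]
tool_rot: [-1.408, -0.832, 0.833]
wrist_force: [0.3, 1.5, 4.8]
gripper_width: 0.0
```

Call:
servo_tool([
  [[0,0,2,0,0,0,0],[0,0,2,0,0,0,0],[0,0,0,0,0,0,0],[0,0,0,0,0,0,0]],
])

```text
time: 22.83
position: [0.4309, -0.32, 0.0718]
tool_rot: [-1.41, -0.832, 0.833]
wrist_force: [-5.2, 4.4, 20.2]
gripper_width: -0.001
```

The push bottomed out at 20 N, so the button is fully down. I'll raise the tool and make the final checks.

Call:
servo_tool([
  [[0,0,-10,0,0,0,0],[0,0,-25,0,0,0,0],[0,0,-30,0,0,0,0],[0,0,-30,0,0,0,0],[0,0,-30,0,0,0,0],[0,0,-30,0,0,0,0],[0,0,-25,0,0,0,0],[0,0,0,0,0,0,0],[0,0,0,0,0,0,0]],
])

```text
time: 23.58
position: [0.431, -0.32, 0.2485]
tool_rot: [-1.41, -0.832, 0.833]
wrist_force: [-0.0, 0.3, -0.8]
gripper_width: 0.002
```

Run:
```python
from h import *
p,r,o=pose();print(p,o['time'],o['wrist_force'])
a=np.radians(135.2);u=np.array([np.cos(a),np.sin(a)])
for n,f in [('scene','s17.png'),('side','d17.png'),('wrist','w17.png')]:
    c=snap(n,f);P=cloud(c);hsv=cv2.cvtColor(c['img'],cv2.COLOR_RGB2HSV)
    q=P[...,:2]-S; y=q@u; x=abs(q@np.array([u[1],-u[0]]))
    m=((cv2.inRange(hsv,(0,120,60),(10,255,255))>0)|(cv2.inRange(hsv,(170,120,60),(180,255,255))>0))&(P[...,2]>.064)&(x<.03)&(y>.2)&(y<.29)
    if m.sum()>5:
        W=np.array([onplane(c,uu,v,.072)[:2] for v,uu in np.argwhere(m)]);print(n,'handle y',np.median((W-S)@u).round(4))
    m=(hsv[...,0]<22)&(hsv[...,1]>50)&(P[...,0]>.37)&(P[...,0]<.56)&(P[...,1]>.24)&(P[...,1]<.33)&(P[...,2]>.012)&(P[...,2]<.05)
    if m.sum()>20:
        W=P[m];print(n,'stick',m.sum(),np.median(W,0).round(4),cv2.minAreaRect((W[:,:2]*1000).astype(np.float32)))
    print(n);ringstate(f)
c=load('s17.png')
cv2.imwrite('pics/s17z.png',cv2.resize(c['img'][180:285,150:365],None,fx=3.7,fy=3.7,interpolation=cv2.INTER_CUBIC)[...,::-1])
```

```text
[ 0.43102327 -0.31998618  0.24846195] 23.5833 [-0.03429471  0.30405767 -0.75102942]
scene handle y 0.2217
scene stick 167 [0.4527 0.2817 0.0233] ((460.71575927734375, 283.7275085449219), (19.238540649414062, 165.34918212890625), 85.27698516845703)
scene
side handle y 0.2284
side stick 384 [0.4678 0.2987 0.0218] ((466.14971923828125, 294.99005126953125), (20.568347930908203, 165.58248901367188), 86.48585510253906)
side
wrist
```

View pics/s17z.png

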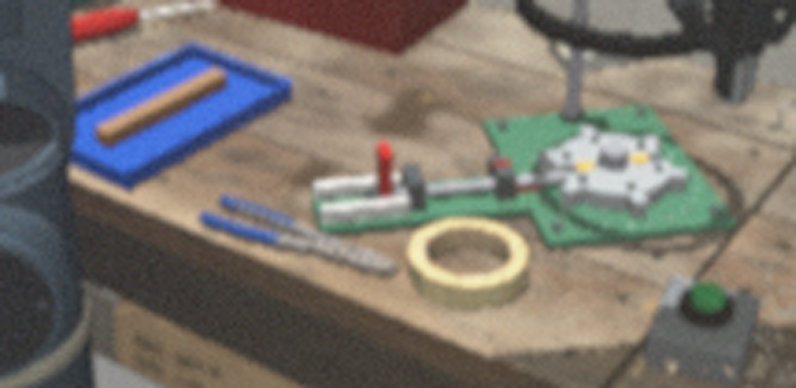

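The stick is flat in the tray, the bolt is in the notch, the ring is flat, the button is back up, and the tool is clear of everything. Handing in.

```bash
python3 -c "
from bench import env
print(env.finish_job())"
```

```text
the job is handed in; nothing more can be done
None
```

All four steps are done and the job is handed in at about 23.6 s of the 72 s allowed. `finish_job` gives no verdict, so what follows is my own checks.

- **Stick:** It lies flat and let go in the blue tray, close to the middle. The scene and side views put its centre at (0.461, 0.284) and (0.466, 0.295), against a tray centre of about (0.462, 0.289). Its top is at about 22–23 mm.
- **Ring:** I straddled one lug with the tilted fingers, reaching in under the lamp, and turned the ring about 50°. One view puts the notch's yellow patch at 133.9°, a later one at 131.9°, and the red mark is at 135.2°. That is 1.3–3.2 mm off at the rim, inside the 5 mm limit. The close-up shows the rod in the middle of the notch, and the ring looked flat in the last picture.
- **Bolt:** I pushed it until it stopped hard (about 23 N sideways). The nose is about 41.4 mm from the spigot axis, against 42 mm when home.
- **Button:** I pressed it until it bottomed out at 20 N, then released it. The arm is clear of everything.

**What disagreed:** the bolt handle moved only about 40.0 mm, not 42. The nose already stood at about 81 mm rather than 84 mm in an early picture, so I took it that the bolt started slightly in. Either reading is above the 38 mm needed.

I felt no unexpected contact. The tape roll, pliers and screwdriver look unmoved in the last picture, but I did not measure them.

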